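# Bring the blue plate round and square it onto the stack

## Task

Turn the carousel until the blue plate stands in the gap of the clear cover, squarely facing out, and lift it out. Set it down lengthwise on the middle of the sloping rest, its end on the ledge, and let go, so that you can take it again by its long edges; then lay it flat on the white plate in the tray and square it up so that it is flush against both fences, as the white plate must be too, and let go. Do not drop the blue plate, do not lift the other coloured plates out of the carousel, and leave the timer, the brown bottle and the pink dish where they are.

Things in the scene. Friction and masses are not known exactly. Their poses are not given: they have to be found in the camera images.
- carousel: fixed stand: grey foot 200 x 200 x 10 mm, four posts, a clear cover with its top face 125 mm above the worktop (screw heads at its corners to 129 mm). Origin on the turning axis at worktop height, z up. The cover's gap, 90 mm wide in y, edged in yellow, runs from the edge at the stand's -x side (towards the robot) to 25 mm past the axis. Only what stands in the gap can be lifted out.
- knob (a point): middle of the rotor's knob, a black upright bar 50 mm long (along this point's x), 12 mm thick (y), 127 to 151 mm above the worktop, fixed to the rotor on the turning axis. The blue plate's pocket lies in the direction of this point's -x: turn until this x axis equals the stand's. The rotor turns both ways, at least 5 rad, against 0.06 N m of friction and stays where left. A collar below the bar reaches 129 mm.
- window (a point): point of the stand where the blue plate's centre is when its pocket squarely faces out: 66 mm from the turning axis along the stand's -x, 70.5 mm above the worktop
- blue_plate_center (a point): centre of the blue plate: flat, rigid, 50 mm wide (its x) x 8 mm thick (its y) x 85 mm long (its z), about 60 g. It starts upright in its pocket, x radial to the turning axis, lower end 28 mm and top 113 mm above the worktop. The pocket is 10.6 mm wide with walls up to 50 mm above the worktop; pull the plate straight up.
- red_plate_center (a point): centre of the red plate, same size and axes, upright in its pocket 72 degrees anticlockwise (from above) of the blue one, centre 70.5 mm above the worktop; it stays in its pocket
- yellow_plate_center (a point): as the red plate, but yellow, 144 degrees anticlockwise of the blue one
- green_plate_center (a point): as the red plate, but green, 72 degrees clockwise of the blue one
- rest: fixed sloping rest: dark foot 120 x 80 x 10 mm, origin at the centre of its underside. An aluminium ramp 34 mm wide (in y) slopes at 45 degrees, rising towards +x, from its lower end at x = -40, z = 35 mm; it is 51 mm long, so a plate's upper part and 8 mm at each side overhang freely. At the lower end a ledge, square to the ramp and 14 mm proud of it, stops the plate.
- rest_seat (a point): where the plate's centre lies when the plate lies on the ramp with its length up the slope and its lower end on the ledge: fixed point of the rest at (-12.8, 0, 67.9) mm, axes as the rest
- tray: fixed squaring tray: grey floor 6 mm thick, origin under the centre of a squared plate, at worktop height. Two aluminium fences, tops 30 mm above the worktop, make a corner at +x, +y: the end fence's face is at x = 42.5 mm from y = -19 to 33 mm; the side fence's face is at y = 25 mm from x = 8.5 to 42.5 mm. The other two sides are open.
- nest (a point): where the centre of the blue plate lies when it lies flat, squared, on the white plate: 18 mm above the worktop over the tray's origin; axes as the tray's. The plate's length lies along x, its width along y.
- white_plate_center (a point): centre of the loose white plate lying flat in the tray, 85 (its x) x 50 (its y) x 8 mm, 60 g, top 14 mm above the worktop, within 1.5 mm of both fences
- timer_center (a point): centre of a loose white timer 70 x 64 x 17 mm on the worktop; leave alone
- iodine_bottle_center (a point): centre of a loose brown bottle with a red cap, 44 mm across, 86 mm tall; leave alone
- dish_center (a point): centre of a loose pink culture dish, 91 mm across, 17 mm tall; leave alone
Mind the look-alikes: they are no part of the job. Of the things that look like the part that bears white_plate_center, the smaller one is meant.

How it is judged:
On the way, in this order (a step that is already met when the one before it is completed fails the run):
1. the blue plate stands in the gap of the cover, squarely facing out (centre within 12 mm of the window point) (horizontal distance between blue_plate_center and window below 0.012 m and height (world z) of blue_plate_center below 0.08 m), for 0.2 s.
2. the blue plate is lifted out of the carousel (height (world z) of blue_plate_center above 0.13 m), for 0.05 s.
3. the blue plate lies on the sloping rest (centre within 12 mm of the seat, its length along the slope within 0.2 rad), let go (distance between blue_plate_center and rest_seat below 0.012 m and angle between blue_plate_center's own z axis and vertical between 0.585 and 0.985 rad and contact force between the fingers and blue_plate below 0.1 N and linear speed of blue_plate below 0.02 m/s), for 0.15 s.
At the end, for the whole second after the job is handed in: the blue plate lies flat (within 0.05 rad) on the white plate in the tray, at rest, both with their edges within 2.5 mm of both fences and turned no more than 0.05 rad from them (x of blue_plate_center in the frame of nest between -0.0025 and 0.0025 m and y of blue_plate_center in the frame of nest between -0.0025 and 0.0025 m and z of blue_plate_center in the frame of nest between -0.003 and 0.003 m and angle between the z axis of blue_plate_center and the x axis of nest, either way round below 0.05 rad and angle between the y axis of blue_plate_center and the z axis of nest, either way round below 0.05 rad and x of white_plate_center in the frame of nest between -0.0025 and 0.0025 m and y of white_plate_center in the frame of nest between -0.0025 and 0.0025 m and angle between the x axis of white_plate_center and the x axis of nest, either way round below 0.05 rad and linear speed of each of blue_plate, white_plate below 0.02 m/s); the robot touches nothing.
It fails at once if the blue plate falls freely (faster than 0.7 m/s with no finger on it) (linear speed of blue_plate above 0.7 m/s and contact force between the fingers and blue_plate below 0.01 N).
It fails at once if a red, yellow or green plate is lifted out of its pocket (more than 20 mm) (height (world z) of any of red_plate_center, yellow_plate_center, green_plate_center above 0.0905 m).
It fails at once if the timer, the brown bottle or the pink dish is moved more than 30 mm (distance of any of timer_center, iodine_bottle_center, dish_center from where it was at the start of the episode above 0.03 m).
It also fails if it takes over 72 s, if anything falls off the work surface, if the arm or the gripper's body presses on something with over 40 N, if the wrist force passes 120 N, or if a joint passes its speed limit or range.

## Robot

A 6-joint arm with a two-finger parallel gripper is mounted at the origin on a cart in front of the work surface, level with it; the furniture and walls round the work are solid. World frame = base frame: x ahead of the robot, y to its left, z up, the work surface at z = 0. Lengths are in m, angles in rad, forces in N, time in s.
With the tool pointing down it reaches from about 0.325 to 0.85 m from the base axis. Payload 4.4 kg.
Tool frame: the origin (TCP) lies midway between the tips of the shut fingers; the grasp point (between the pads) lies 19 mm behind it (robot.pinch_z is the distance from the TCP to the grasp point, in m); z points along the fingers, y is the line along which they close (so a half turn about z gives the same grasp; the last joint's range is limited). The gripper opens to 94 mm and grips with 3 to 60 N. Pads are 16 mm wide; open, the fingers measure 119 mm over their backs; the gripper's body (75 mm by 177 mm) begins 78 mm behind the grasp point.
Start: joints at [-1.496, 0.207, 1.542, -0, 1.393, -0.15], TCP at [0.128, -0.561, 0.205] pointing down, gripper open.
Joint ranges: [-2.73, 2.73], [-0.86, 2.22], [0.23, 2.46], [-1.11, 4.25], [0.08, 2.63], [-2.82, 2.82]. Speed limits (rad/s): [2.79, 2.79, 3.14, 3.14, 3.14, 3.14].

## Interface

Orientations are given as [roll, pitch, yaw] about the fixed x, y, z axes, in that order (R = Rz(yaw) Ry(pitch) Rx(roll)).
In Python, from station import robot gives the robot as it stands.
- The arm moves only by the tool play_rows, never from a script. Its argument "steps" is a list that holds one entry, the list of rows, each a list of 6 numbers: the shift along the tool's x, y, z in cm, then the turn, a rotation vector about the tool's x, y, z in rad. In form: [[[dx, dy, dz, ax, ay, az], ...]]. A call has exactly 5 rows; each row is the pose to reach, as a shift and turn from the pose commanded when the call began, along the tool's axes at that moment; what a row does not reach only later rows make up. A row lasts 1/10 s, in which the tool goes at most 50 mm and 8.59 degrees, less where a joint would pass 70% of its speed; a pose out of reach is approached as far as the arm can. A call with a gripper value outside its range is refused whole. "jaw" is the gripper's target within -1 to 1 (shut at 1, half-way at 0, fully open at -1), set as the call begins (left out, the last holds). The fingers move at their own pace and stop on an object; the grip force is fixed at half the most. Time passes only in rows, so rows that repeat a pose let the fingers close, or fill a call up. It gives the time, the measured TCP pose, the force, the opening and the grip force at its end, in the units of the state.
- robot.sense(): the state, without advancing time (a new reading comes with each control period).
- robot.snapshot(name): name is "side" or "top"; returns the picture (420x560x3 uint8, blue, green, red); there is no depth.
- robot.camera_info(name): a dict with "fx", "fy", "cx", "cy" (pixels), "camera_from_world" (4x4, takes a point from world to camera coordinates). Camera axes: x right, y down, z forward; pixel columns grow to the right and rows downward; lengths in m; the calibration is good to about 2 mm. A picture is of the moment at which its call begins. camera_info takes no time and is no camera call.
- robot.hand_in(): hands the job in; it is judged then, once.
Trained networks look in the newest picture that a camera, given by its name, has taken for a name from the list of things; names that differ only in an ending like _2 or _b are one class to them, and where a whole thing is asked for, a point or a joint stands for the part that bears it (a point fixed in the world has none). Each returns a list of dicts, best first, with "confidence" (0 to 1); they miss things now and then, are a little off and sometimes report something else, mostly with a low value. They report only what shows in the picture. A call takes as long as a camera call. They do not tell look-alikes from the thing itself.
- robot.search_frame(camera, name): "position" ([x, y, z] in m, in world coordinates, good to about 4 mm: the middle of the surface that is visible of it).
- robot.trace(camera, name): "region" (420x560 bool, what is visible of it).
The state is a dict: "time_s": time; "joint_pos": joint angles; "joint_vel": joint speeds; "joint_efforts": joint torques, N m; "tool_pos": TCP position; "tcp_rot": TCP orientation; "contact_force": force on the tool from outside, world axes, zero at the start; "wrist_torque": the same for the moment, N m; "finger_gap": opening from 0.0 (shut) to 1.0 (fully open); "finger_force": force on a finger pad.
Only numpy, scipy, OpenCV 4.12 (cv2) and the standard library are available. Lean on these libraries where they do the work, as an engineer would, in place of code of your own. Each camera call takes 0.05 s, during which the arm holds its last target. There are 200 camera calls.

## Working session

There is one attempt and no reset: what is moved stays moved. The work goes in short steps, Python scripts to look and compute and a tool call to move; the robot and the scene stay as the last step left them, time stands still between calls to the robot, and variables do not carry over. Pictures are saved under pics/ and viewed, at most 10 in all, crops included, and the job is handed in when it is done.

Besides the shell and the picture viewer there is one more tool, called after "Request:" as name([rows], argument=value, ...), one row to a line, values as JSON. play_rows: Moves the arm, as the interface text tells. Its arguments: {"type":"object","properties":{"steps":{"type":"array"},"jaw":{"type":"number"}},"required":["steps"]}

```bash
mkdir -p pics; ls; cat > h.py <<'E'
import numpy as np,cv2
from station import robot
from scipy.spatial.transform import Rotation as R
def ray(cam,u,v,z):
    c=robot.camera_info(cam);T=np.linalg.inv(np.array(c["camera_from_world"]))
    d=T[:3,:3]@np.array([(u-c["cx"])/c["fx"],(v-c["cy"])/c["fy"],1]);o=T[:3,3]
    return o+d*(z-o[2])/d[2]
def proj(cam,p):
    c=robot.camera_info(cam);q=np.array(c["camera_from_world"])@np.append(p,1)
    return np.array([c["fx"]*q[0]/q[2]+c["cx"],c["fy"]*q[1]/q[2]+c["cy"]])
E
python3 - <<'E'
from h import *
s=robot.sense();print(s)
for c in("top","side"):
    cv2.imwrite(f"pics/{c}0.png",robot.snapshot(c)); i=robot.camera_info(c);T=np.linalg.inv(np.array(i["camera_from_world"]));print(c,i["fx"],T[:3,3].round(3),T[:3,2].round(3))
    for n in ["carousel","knob","blue_plate_center","rest","tray","white_plate_center","timer_center","iodine_bottle_center","dish_center"]:
        print(c,n,[(np.round(d["position"],3),round(d["confidence"],2)) for d in robot.search_frame(c,n)[:3]])
E
```

```text
pics
{'time_s': 0.0, 'joint_pos': array([-1.49651218e+00,  2.07402291e-01,  1.54289817e+00, -3.23826143e-05,
        1.39349619e+00, -1.50499908e-01]), 'joint_vel': array([ 3.63195574e-04, -1.55898918e-04, -1.07929768e-03,  1.16081454e-03,
       -8.49810300e-04, -6.47068630e-05]), 'joint_efforts': array([ 2.11999875e-03, -3.70880485e+01, -2.81415904e+01,  7.00005563e-02,
        3.61565407e-02, -1.57168161e-04]), 'tool_pos': array([ 0.12808459, -0.55974914,  0.20432732]), 'tcp_rot': array([-3.13940879e+00, -2.98947893e-04,  2.24789480e-01]), 'contact_force': array([-0.16560686,  0.67930031,  0.26290312]), 'wrist_torque': array([-0.02319868,  0.04520587, -0.01212078]), 'finger_force': 0.0, 'finger_gap': 1.002568586057818}
top 406.80238973791563 [ 0.338 -0.004  1.392] [ 0.194 -0.004 -0.981]
top carousel [(array([0.525, 0.323, 0.121]), 0.74)]
top knob [(array([0.489, 0.308, 0.029]), 0.79)]
top blue_plate_center []
top rest [(array([ 0.445, -0.362,  0.008]), 0.58)]
top tray [(array([0.434, 0.03 , 0.009]), 0.67)]
top white_plate_center [(array([0.427, 0.029, 0.014]), 0.95), (array([ 0.46
[... 285 characters left out ...]
 0.667] [-0.002  0.808 -0.589]
side carousel [(array([0.498, 0.277, 0.124]), 0.63), (array([0.577, 0.315, 0.063]), 0.39)]
side knob [(array([0.516, 0.28 , 0.027]), 0.82)]
side blue_plate_center [(array([0.539, 0.23 , 0.073]), 0.59)]
side rest [(array([ 0.448, -0.378,  0.014]), 0.94)]
side tray [(array([0.445, 0.011, 0.006]), 0.94)]
side white_plate_center [(array([0.428, 0.024, 0.014]), 0.78), (array([ 0.472, -0.189,  0.011]), 0.74)]
side timer_center [(array([ 0.611, -0.189,  0.012]), 0.79), (array([0.445, 0.018, 0.005]), 0.39)]
side iodine_bottle_center [(array([ 0.734, -0.206,  0.06 ]), 0.77), (array([ 0.45 , -0.378,  0.014]), 0.48)]
side dish_center [(array([0.737, 0.275, 0.022]), 0.74)]
```

View pics/top0.png

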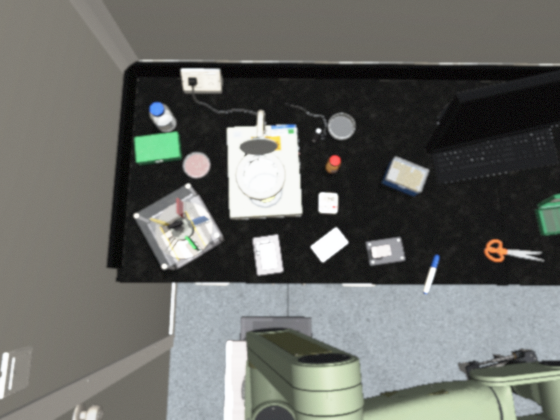

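View pics/side0.png

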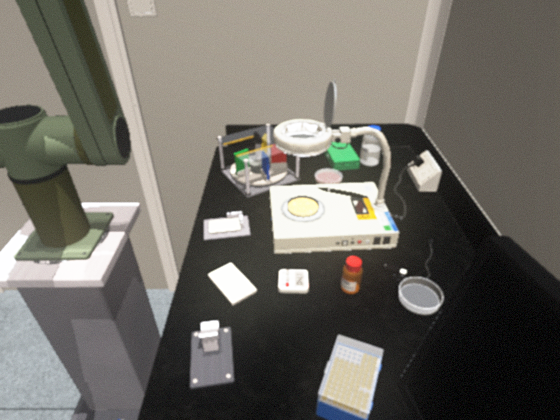

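View mosaic.

The top view shows the carousel at about px (180,228), the tray at (267,255), a loose white look-alike at (330,245) and the rest at (385,250). The lamp and counter block stands at (263,170). I'll zoom in next.

```bash
python3 - <<'E'
from h import *
a=cv2.imread("pics/top0.png");b=cv2.imread("pics/side0.png")
def cr(i,u,v,w,h,f): return cv2.resize(i[v:v+h,u:u+w],None,fx=f,fy=f,interpolation=cv2.INTER_CUBIC)
m1=np.hstack([cr(a,130,180,100,100,4),cr(b,210,115,100,100,4)])
m2=np.hstack([cr(a,245,228,50,50,5),cr(a,360,232,50,50,5),cr(b,185,315,60,50,5)])[:, :800]
m2=cv2.copyMakeBorder(m2[:200],0,0,0,800-m2.shape[1],cv2.BORDER_CONSTANT)
cv2.imwrite("pics/m.png",np.vstack([m1,m2]))
E
```

```text
(no output)
```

View pics/m.png

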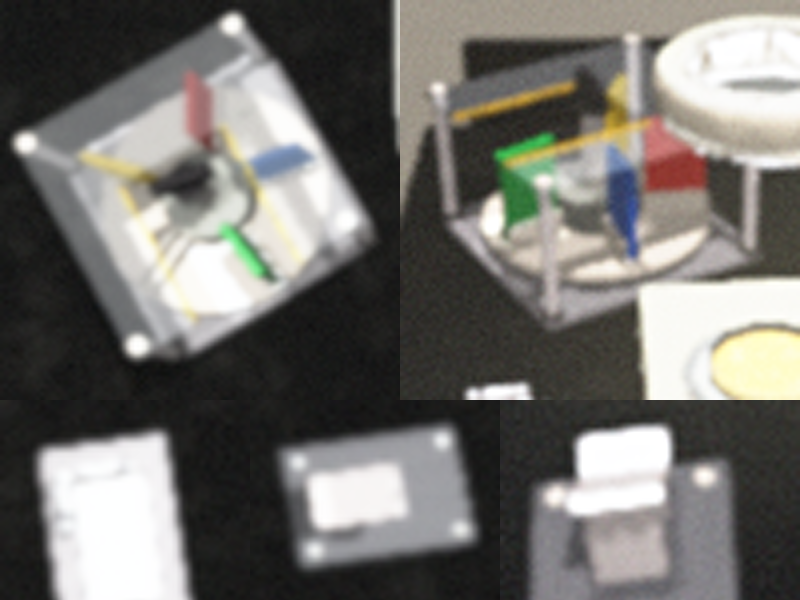

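```bash
python3 - <<'E'
from h import *
P=lambda u,v,z:ray("top",u,v,z)
cor=[P(130+u/4-.4,180+v/4-.4,.128) for u,v in[(232,22),(25,143),(137,346),(350,215)]]
c=np.mean(cor,0);print("carousel",c.round(4),[np.round(x[:2],3) for x in cor])
for a,b in[(1,2),(0,3),(1,0),(2,3)]:
    d=(cor[b]-cor[a])[:2];print("edge",np.hypot(*d).round(3),(np.degrees(np.arctan2(d[1],d[0]))%90).round(1))
for a,b in[((120,188),(192,318)),((225,128),(297,260))]:
    p,q=[P(130+u/4,180+v/4,.125) for u,v in(a,b)];d=(p-q)[:2];print("gap",np.degrees(np.arctan2(d[1],d[0])).round(1),p.round(3),q.round(3))
im=cv2.imread("pics/top0.png")
hsv=cv2.cvtColor(im,cv2.COLOR_BGR2HSV)
for n,lo,hi in[("blue",100,125),("green",50,75),("red",170,180)]:
    m=cv2.inRange(hsv,(lo,90,40),(hi,255,255));m[:,:130]=0;m[:,230:]=0;m[:180]=0;m[280:]=0
    v,u=np.nonzero(m);q=P(u.mean(),v.mean(),.1);d=q-c;print(n,len(u),q.round(3),np.degrees(np.arctan2(d[1],d[0])).round(1),np.hypot(*d[:2]).round(3))
sc=[P(u,v,.011) for u,v in[(370,244.4),(398.6,240),(402.4,258),(373,262)]]
print("rest",np.mean(sc,0).round(4),np.degrees(np.arctan2(*(sc[1]+sc[2]-sc[0]-sc[3])[[1,0]])).round(1),[np.round(x[:2],3) for x in sc])
rc=np.mean(sc,0);rc[2]=0
for flip in(0,180):
    th=np.arctan2(*(sc[1]+sc[2]-sc[0]-sc[3])[[1,0]])+np.radians(flip);Rm=R.from_euler('z',th).as_matrix()
    for l in[(-40,-17,35),(-40,17,35),(-4,17,71),(-4,-17,71),(-50,17,45),(-50,-17,45)]:
        p=rc+Rm@(np.array(l)/1000);print(flip,l,proj("top",p).round(1),proj("side",p).round(1))
print("lamp top",[P(262,178,z).round(3) for z in(.1,.2,.3)],"side",[ray("side",302,135,z).round(3) for z in(.1,.2,.3)])
for n in["tray","white_plate_center"]:
    for d in robot.trace("top",n)[:1]:
        m=d["region"].astype(np.uint8);ct=max(cv2.findContours(m,0,1)[0],key=cv2.contourArea);print(n,d["confidence"],cv2.minAreaRect(ct))
        bp=cv2.boxPoints(cv2.minAreaRect(ct));w=[P(*x,.006 if n=="tray" else .014) for x in bp];print(np.mean(w,0).round(4),[np.round(x[:2],3) for x in w])
b=cv2.imread("pics/side0.png")
A=cv2.resize(im[228:280,245:295],None,fx=8,fy=8,interpolation=2);B=cv2.resize(b[200:252,195:260],None,fx=6,fy=6,interpolation=2)
D=cv2.resize(im[232:272,360:410],None,fx=7,fy=7,interpolation=2)
C=np.zeros((600,800,3),np.uint8);C[:312,400:790]=B;C[:416,:400]=A;C[312:592,400:750]=D;C[420:590,:390]=cv2.resize(b[318:390,180:245],(390,432),interpolation=2)[:170];cv2.imwrite("pics/m2.png",C)
E
```

```text
carousel [0.5149 0.313  0.128 ] [array([0.642, 0.284]), array([0.543, 0.441]), array([0.386, 0.343]), array([0.488, 0.184])]
edge 0.185 31.9
edge 0.183 33.0
edge 0.186 32.2
edge 0.189 32.7
gap 31.6 [0.507 0.364 0.125] [0.407 0.302 0.125]
gap 30.6 [0.556 0.284 0.125] [0.452 0.223 0.125]
blue 0 [nan nan nan] nan nan
green 41 [0.462 0.27  0.1  ] -140.7 0.068
red 0 [nan nan nan] nan nan
rest [ 0.4467 -0.3725  0.011 ] -81.4 [array([ 0.469, -0.319]), array([ 0.485, -0.417]), array([ 0.424, -0.427]), array([ 0.41 , -0.327])]
0 (-40, -17, 35) [377.1 257.3] [200.8 331.4]
0 (-40, 17, 35) [375.2 247.1] [218.3 329.1]
0 (-4, 17, 71) [388.7 244.6] [216.8 333.2]
0 (-4, -17, 71) [390.7 255. ] [198.  335.7]
0 (-50, 17, 45) [372.9 247.3] [217.6 321.7]
0 (-50, -17, 45) [374.8 257.6] [200.2 323.9]
180 (-40, -17, 35) [398.7 243.7] [219.4 366.1]
180 (-40, 17, 35) [400.7 253.9] [200.3 368.8]
180 (-4, 17, 71) [393.1 254.7] [198.  339.4]
180 (-4, -17, 71) [391.1 244.3] [216.9 336.9]
180 (-50, 17, 45) [404.6 253.2] [199.4 370.8]
180 (-50, -17, 45) [402.5 243. ] [218.9 368.1]
lamp top [array([0.675, 0.048, 0.1  ]), array([0.649, 0.044, 0.2  ]), array([0.623, 0.04 , 0.3  ])] side [array([0.659, 0.413, 0.1  ]), array([0.645, 0.199, 0.2  ]), array([ 0.631, -0.014,  0.3  ])]
tray 0.75 ((267.53656005859375, 254.32928466796875), (38.09888458251953, 24.62623405456543), 83.6598129272461)
[0.4334 0.0286 0.006 ] [array([0.492, 0.078]), array([ 0.502, -0.005]), array([ 0.374, -0.02 ]), array([0.365, 0.062])]
white_plate_center 0.76 ((329.1119689941406, 244.23345947265625), (19.714122772216797, 32.91303634643555), 51.842769622802734)
[ 0.4682 -0.1799  0.014 ] [array([ 0.459, -0.115]), array([ 0.529, -0.204]), array([ 0.477, -0.244]), array([ 0.408, -0.156])]<stdin>:13: RuntimeWarning: Mean of empty slice.
  ret = ret.dtype.type(ret / rcount)
```

View pics/m2.png

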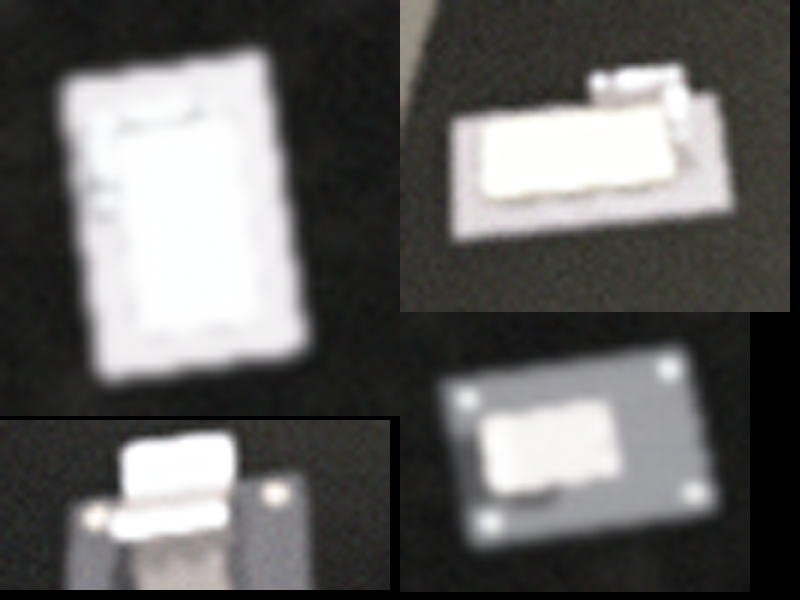

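The rest's ramp matches the model with yaw -81.4°, and the tray fences are at the top and left of the picture, as expected at +x, +y. The carousel axis is at (0.515, 0.313) with yaw about 32°. I'll write a move planner and start moving.

```bash
cat > plan.py <<'E'
from h import *
def pose(p,rpy): 
    T=np.eye(4);T[:3,3]=p;T[:3,:3]=R.from_euler('xyz',rpy).as_matrix();return T
def now():
    s=robot.sense();return pose(s["tool_pos"],s["tcp_rot"])
def plan(wps,T=None):
    "wps: list of (4x4 target, ncalls); prints per call the end shift(cm)/turn; chained"
    T=now() if T is None else T
    for G,n in wps:
        rv=R.from_matrix(T[:3,:3].T@G[:3,:3]).as_rotvec();T0=T
        for k in range(1,n+1):
            N=np.eye(4);N[:3,3]=T0[:3,3]+(G[:3,3]-T0[:3,3])*k/n;N[:3,:3]=T0[:3,:3]@R.from_rotvec(rv*k/n).as_matrix()
            d=T[:3,:3].T@(N[:3,3]-T[:3,3])*100;r=R.from_matrix(T[:3,:3].T@N[:3,:3]).as_rotvec()
            print("call",d.round(2),r.round(3),"| row",(d/5).round(3),(r/5).round(4));T=N
    return T
def down(x,y,z,yawdeg): return pose((x,y,z),(np.pi,0,np.radians(yawdeg)))
E
python3 - <<'E'
from plan import *
plan([(down(.42,-.25,.22,55),2),(down(.515,.313,.19,111.3),3),(down(.515,.313,.134,111.3),1)])
# white plate
P=ray
for cam,c in(("top",[(245+u/8-.5,228+v/8-.5) for u,v in[(113,118),(240,118),(262,325),(140,335)]]),("side",[(195+(u-400)/6-.5,200+v/6-.5) for u,v in[(480,122),(670,108),(675,180),(485,197)]])):
    w=np.array([ray(cam,*x,.014) for x in c]);print(cam,w.mean(0).round(4),[np.round(np.hypot(*(w[i]-w[i-1])[:2]),3) for i in range(4)],[np.degrees(np.arctan2(*(w[i]-w[i-1])[[1,0]])).round(1) for i in range(4)])
E
```

```text
call [ 17.69 -11.88  -0.73] [ 0.     0.    -0.368] | row [ 3.537 -2.377 -0.146] [ 0.      0.     -0.0735]
call [20.77 -4.73 -0.73] [ 0.     0.    -0.368] | row [ 4.155 -0.947 -0.146] [ 0.      0.     -0.0735]
call [17.19 -8.17  1.  ] [ 0.     0.    -0.328] | row [ 3.438 -1.634  0.2  ] [ 0.      0.     -0.0655]
call [18.9  -2.21  1.  ] [ 0.     0.    -0.328] | row [ 3.781 -0.441  0.2  ] [ 0.      0.     -0.0655]
call [18.61  3.99  1.  ] [ 0.     0.    -0.328] | row [3.722 0.799 0.2  ] [ 0.      0.     -0.0655]
call [0.  0.  5.6] [ 0.  0. -0.] | row [0.   0.   1.12] [ 0.  0. -0.]
top [0.4287 0.0265 0.014 ] [np.float64(0.092), np.float64(0.054), np.float64(0.087), np.float64(0.051)] [np.float64(8.1), np.float64(-89.5), np.float64(-173.4), np.float64(95.1)]
side [0.4263 0.0268 0.014 ] [np.float64(0.056), np.float64(0.089), np.float64(0.054), np.float64(0.085)] [np.float64(100.7), np.float64(6.3), np.float64(-83.0), np.float64(-172.5)]
```

Request:
play_rows([
  [[3.54, -2.38, -0.15, 0, 0, -0.074], [7.08, -4.76, -0.3, 0, 0, -0.148], [10.6, -7.13, -0.45, 0, 0, -0.221], [14.15, -9.5, -0.6, 0, 0, -0.295], [17.7, -11.9, -0.73, 0, 0, -0.368]],
], jaw=-1)

```text
time_s: 1.6
tool_pos: [0.2751, -0.4039, 0.213]
tcp_rot: [3.141, -0.0, 0.595]
contact_force: [0.4, -0.6, -0.8]
finger_gap: 1.003
finger_force: 0.0
```

Request:
play_rows([
  [[4.15, -0.95, -0.15, 0, 0, -0.074], [8.3, -1.9, -0.3, 0, 0, -0.148], [12.46, -2.84, -0.45, 0, 0, -0.221], [16.6, -3.78, -0.6, 0, 0, -0.295], [20.8, -4.73, -0.73, 0, 0, -0.368]],
])

```text
time_s: 2.1
tool_pos: [0.4213, -0.2483, 0.2205]
tcp_rot: [3.141, 0.0, 0.964]
contact_force: [1.3, -0.2, -0.9]
finger_gap: 1.003
finger_force: 0.0
```

Request:
play_rows([
  [[3.44, -1.63, 0.2, 0, 0, -0.066], [6.88, -3.27, 0.4, 0, 0, -0.131], [10.3, -4.9, 0.6, 0, 0, -0.197], [13.75, -6.54, 0.8, 0, 0, -0.262], [17.2, -8.17, 1.0, 0, 0, -0.328]],
])

```text
time_s: 2.6
tool_pos: [0.452, -0.0603, 0.2102]
tcp_rot: [3.141, -0.0, 1.291]
contact_force: [0.2, 0.5, -0.0]
finger_gap: 0.999
finger_force: 0.0
```

Request:
play_rows([
  [[3.78, -0.44, 0.2, 0, 0, -0.066], [7.56, -0.88, 0.4, 0, 0, -0.131], [11.34, -1.32, 0.6, 0, 0, -0.197], [15.1, -1.77, 0.8, 0, 0, -0.262], [18.9, -2.2, 1.0, 0, 0, -0.328]],
])

```text
time_s: 3.1
tool_pos: [0.4834, 0.1274, 0.2002]
tcp_rot: [3.141, 0.0, 1.62]
contact_force: [0.7, -0.6, 0.0]
finger_gap: 1.001
finger_force: 0.0
```

Request:
play_rows([
  [[3.72, 0.8, 0.2, 0, 0, -0.066], [7.44, 1.6, 0.4, 0, 0, -0.131], [11.16, 2.4, 0.6, 0, 0, -0.197], [14.9, 3.2, 0.8, 0, 0, -0.262], [18.6, 4.0, 1.0, 0, 0, -0.328]],
])

```text
time_s: 3.6
tool_pos: [0.5148, 0.3151, 0.19]
tcp_rot: [3.141, 0.0, 1.948]
contact_force: [0.6, 0.0, 0.7]
finger_gap: 1.0
finger_force: 0.0
```

```bash
python3 - <<'E'
from plan import *
s=robot.sense();print(s["time_s"],s["joint_pos"].round(3))
plan([(down(.515,.313,.134,111.3),1)])
t=robot.snapshot("top");b=robot.snapshot("side")
cv2.imwrite("pics/k.png",np.hstack([cv2.resize(t[180:280,130:230],(400,400),interpolation=2),cv2.resize(b[100:200,205:305],(400,400),interpolation=2)]))
E
```

```text
3.6 [ 0.406  0.279  1.486 -0.     1.377  0.029]
call [-0.21 -0.06  5.6 ] [0.    0.    0.005] | row [-0.041 -0.012  1.12 ] [0.0001 0.     0.001 ]
```

View pics/k.png

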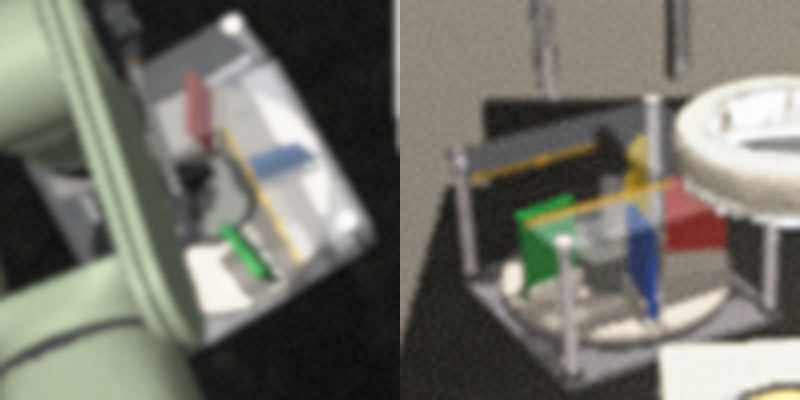

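The side view shows the knob at (608,150), centred between the fingers at 543 and 675. I'll descend and grip.

Request:
play_rows([
  [[-0.1, 0, 1.4, 0, 0, 0], [-0.2, 0, 2.8, 0, 0, 0], [-0.2, 0, 4.2, 0, 0, 0], [-0.2, 0, 5.5, 0, 0, 0], [-0.2, 0, 5.5, 0, 0, 0]],
])

```text
time_s: 4.2
tool_pos: [0.5134, 0.3098, 0.1317]
tcp_rot: [-3.135, 0.0, 1.943]
contact_force: [0.3, 0.1, 0.2]
finger_gap: 0.997
finger_force: 0.0
```

Request:
play_rows([
  [[0, 0, 0, 0, 0, 0], [0, 0, 0, 0, 0, 0], [0, 0, 0, 0, 0, 0], [0, 0, 0, 0, 0, 0], [0, 0, 0, 0, 0, 0]],
], jaw=1)

```text
time_s: 4.7
tool_pos: [0.5157, 0.3118, 0.1356]
tcp_rot: [3.141, -0.0, 1.945]
contact_force: [0.4, 0.1, -0.2]
finger_gap: 0.609
finger_force: 0.0
```

```bash
python3 - <<'E'
from plan import *
s=robot.sense();print(s["time_s"],s["finger_gap"],s["finger_force"],s["contact_force"].round(1),s["wrist_torque"].round(2),s["tool_pos"].round(4),s["tcp_rot"].round(3))
E
```

```text
4.7 0.6093222006644582 0.0 [ 0.4  0.1 -0.2] [ 0.02 -0.12 -0.04] [0.5157 0.3118 0.1356] [ 3.141 -0.     1.945]
```

Request:
play_rows([
  [[0, 0, 0, 0, 0, 0], [0, 0, 0, 0, 0, 0], [0, 0, 0, 0, 0, 0], [0, 0, 0, 0, 0, 0], [0, 0, 0, 0, 0, 0]],
])

```text
time_s: 5.2
tool_pos: [0.5154, 0.3116, 0.135]
tcp_rot: [-3.142, -0.0, 1.945]
contact_force: [-0.2, -0.2, -0.4]
finger_gap: 0.184
finger_force: 0.0
```

Request:
play_rows([
  [[0, 0, 0, 0, 0, 0], [0, 0, 0, 0, 0, 0], [0, 0, 0, 0, 0, 0], [0, 0, 0, 0, 0, 0], [0, 0, 0, 0, 0, 0]],
])

```text
time_s: 5.7
tool_pos: [0.513, 0.3106, 0.1349]
tcp_rot: [-3.136, 0.0, 1.945]
contact_force: [-5.6, -3.9, 4.1]
finger_gap: 0.121
finger_force: 30.0
```

Request:
play_rows([
  [[0, -0.25, 0, 0, 0, 0.13], [0, -0.25, 0, 0, 0, 0.27], [0, -0.25, 0, 0, 0, 0.41], [0, -0.25, 0, 0, 0, 0.55], [0, -0.25, 0, 0, 0, 0.694]],
])

```text
time_s: 6.2
tool_pos: [0.5108, 0.3105, 0.1349]
tcp_rot: [-3.137, 0.002, 1.245]
contact_force: [-6.0, -0.8, 4.6]
finger_gap: 0.119
finger_force: 30.0
```

Request:
play_rows([
  [[0, 0, 0, 0, 0, 0.14], [0, 0, 0, 0, 0, 0.28], [0, 0, 0, 0, 0, 0.42], [0, 0, 0, 0, 0, 0.56], [0, 0, 0, 0, 0, 0.694]],
])

```text
time_s: 6.7
tool_pos: [0.5092, 0.3119, 0.1349]
tcp_rot: [-3.136, 0.006, 0.552]
contact_force: [-9.7, 2.2, 5.5]
finger_gap: 0.123
finger_force: 30.0
```

Request:
play_rows([
  [[0, 0, 0, 0, 0, 0], [0, 0, 0, 0, 0, 0], [0, 0, 0, 0, 0, 0], [0, 0, 0, 0, 0, 0], [0, 0, 0, 0, 0, 0]],
])

```text
time_s: 7.2
tool_pos: [0.5092, 0.3118, 0.1349]
tcp_rot: [-3.136, 0.006, 0.557]
contact_force: [-9.3, 1.7, 4.5]
finger_gap: 0.125
finger_force: 30.0
```

```bash
python3 - <<'E'
from plan import *
s=robot.sense();print(s["time_s"],s["joint_pos"].round(3),s["contact_force"].round(1),s["wrist_torque"].round(2),s["tool_pos"].round(4),s["tcp_rot"].round(4))
t=robot.snapshot("top");b=robot.snapshot("side")
cv2.imwrite("pics/k2.png",np.hstack([cv2.resize(t[180:280,130:230],(400,400),interpolation=2),cv2.resize(b[115:190,215:290],(400,400),interpolation=2)]))
E
```

```text
7.2 [0.402 0.321 1.55  0.004 1.277 1.414] [-9.3  1.7  4.5] [0.45 1.51 0.01] [0.5092 0.3118 0.1349] [-3.1363  0.006   0.5574]
```

View pics/k2.png

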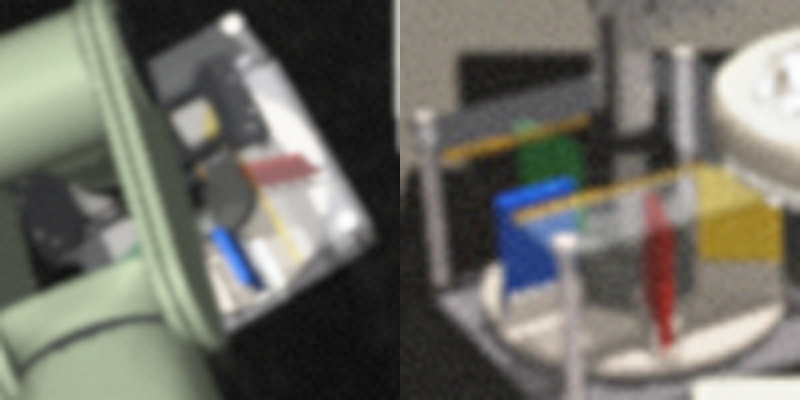

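Blue (top crop 238,258) now stands in the gap. I'll check its angle while planning the grasp.

```bash
python3 - <<'E'
from plan import *
t=robot.snapshot("top");h=cv2.cvtColor(t,cv2.COLOR_BGR2HSV)
m=cv2.inRange(h,(100,130,60),(125,255,255));m[:,:170]=0;m[:,210:]=0;m[:215]=0;m[270:]=0
v,u=np.nonzero(m);ax=np.array([.512,.3135]);
for z in(.113,.08):
    q=ray("top",u.mean(),v.mean(),z)[:2]-ax;print(len(u),u.mean(),v.mean(),np.degrees(np.arctan2(*q[::-1])).round(1)+180,np.hypot(*q).round(3))
b=robot.snapshot("side");h=cv2.cvtColor(b,cv2.COLOR_BGR2HSV)
m=cv2.inRange(h,(105,130,40),(125,255,255));m[:,:225]=0;m[:,260:]=0;m[:140]=0;m[185:]=0
v,u=np.nonzero(m);print(len(u),u.min(),u.max(),v.min(),v.max());i=v<v.min()+4;print("side top edge ctr",ray("side",u[i].mean(),v[i].mean(),.113).round(4))
y=31.9;T=down(*(now()[:3,3]+[0,0,.001]),y)
T=now()
p=np.array([.512,.3135])-.066*np.array([np.cos(np.radians(y)),np.sin(np.radians(y))])
print(p);plan([(down(.512,.3135,.185,y),1),(down(*p,.185,y),1),(down(*p,.086,y),1)],T)
E
```

```text
36 188.77777777777777 242.41666666666666 37.69999999999999 0.065
36 188.77777777777777 242.41666666666666 34.0 0.058
144 232 247 149 168
side top edge ctr [0.4563 0.2748 0.113 ]
[0.45596787 0.27862307]
call [ 0.29 -0.02 -5.01] [-0.005  0.006  0.001] | row [ 0.059 -0.004 -1.003] [-0.0011  0.0012  0.0001]
call [-6.6 -0.   0. ] [0. 0. 0.] | row [-1.32 -0.    0.  ] [0. 0. 0.]
call [-0.  -0.   9.9] [0. 0. 0.] | row [-0.   -0.    1.98] [0. 0. 0.]
```

Request:
play_rows([
  [[0, 0, 0, 0, 0, 0], [0, 0, 0, 0, 0, 0], [0, 0, 0, 0, 0, 0], [0, 0, -1.0, 0, 0, 0], [0, 0, -2.5, 0, 0, 0]],
], jaw=0.3)

```text
time_s: 7.9
tool_pos: [0.5127, 0.3102, 0.1599]
tcp_rot: [-3.141, 0.002, 0.556]
contact_force: [-1.0, -0.7, 0.5]
finger_gap: 0.347
finger_force: 0.0
```

Request:
play_rows([
  [[0, 0, -2.0, 0, 0, 0], [-1.2, 0, -2.5, 0, 0, 0], [-3.2, 0, -2.5, 0, 0, 0], [-5.0, 0, -2.5, 0, 0, 0], [-6.2, 0, -2.5, 0, 0, 0]],
])

```text
time_s: 8.4
tool_pos: [0.4591, 0.2771, 0.1854]
tcp_rot: [3.141, 0.0, 0.557]
contact_force: [0.7, 0.0, 0.6]
finger_gap: 0.347
finger_force: 0.0
```

```bash
python3 - <<'E'
from plan import *
s=robot.sense();print(s["time_s"],s["finger_gap"],s["tool_pos"].round(4),s["tcp_rot"].round(4))
t=robot.snapshot("top");b=robot.snapshot("side")
cv2.imwrite("pics/k3.png",np.hstack([cv2.resize(t[190:265,150:225],(400,400),interpolation=2),cv2.resize(b[100:190,205:295],(400,400),interpolation=2)]))
plan([(down(.456,.2775,.086,32.5),1)])
E
```

```text
8.4 0.3469779594491164 [0.4591 0.2771 0.1854] [3.1415 0.     0.5567]
call [-0.25 -0.19  9.93] [-0.     0.    -0.011] | row [-0.049 -0.039  1.986] [-0.      0.     -0.0021]
```

View pics/k3.png

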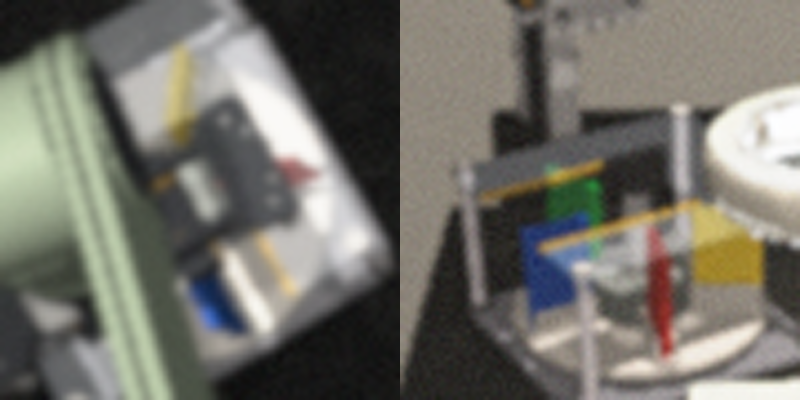

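The fingers hang above the blue plate (side crop, plate at 525-590), so I'll descend and grip.

Request:
play_rows([
  [[-0.1, -0.1, 2.0, 0, 0, -0.01], [-0.2, -0.2, 4.0, 0, 0, -0.01], [-0.25, -0.2, 6.0, 0, 0, -0.01], [-0.25, -0.2, 8.0, 0, 0, -0.01], [-0.25, -0.2, 9.9, 0, 0, -0.01]],
])

```text
time_s: 9.0
tool_pos: [0.4579, 0.2785, 0.0854]
tcp_rot: [3.142, -0.001, 0.567]
contact_force: [0.4, -0.5, 0.3]
finger_gap: 0.351
finger_force: 0.0
```

Request:
play_rows([
  [[0, 0, 0, 0, 0, 0], [0, 0, 0, 0, 0, 0], [0, 0, 0, 0, 0, 0], [0, 0, 0, 0, 0, 0], [0, 0, 0, 0, 0, 0]],
], jaw=1)

```text
time_s: 9.5
tool_pos: [0.4585, 0.2788, 0.0875]
tcp_rot: [3.141, -0.003, 0.567]
contact_force: [1.0, -0.1, 1.7]
finger_gap: 0.084
finger_force: 30.0
```

Request:
play_rows([
  [[0, 0, 0, 0, 0, 0], [0, 0, 0, 0, 0, 0], [0, 0, 0, 0, 0, 0], [0, 0, 0, 0, 0, 0], [0, 0, 0, 0, 0, 0]],
])

```text
time_s: 10.0
tool_pos: [0.4585, 0.2788, 0.0874]
tcp_rot: [3.141, -0.003, 0.567]
contact_force: [0.2, 0.5, 5.4]
finger_gap: 0.085
finger_force: 30.0
```

```bash
cat >> plan.py <<'E'
yr=np.radians(-81.4);RX=np.array([np.cos(yr),np.sin(yr),0]);RY=np.array([-np.sin(yr),np.cos(yr),0]);Z=np.array([0,0,1.])
U=(RX+Z)/2**.5;N=(Z-RX)/2**.5;SEAT=np.array([.4467,-.3725,0])-.0128*RX+.0679*Z
def mat(p,x,z): 
    T=np.eye(4);T[:3,3]=p;T[:3,0]=x;T[:3,2]=z;T[:3,1]=np.cross(z,x);return T
E
python3 - <<'E'
from plan import *
T=now();up=T.copy();up[2,3]+=.125
F=SEAT+.0169*U+.0023*RY;print(F)
T=plan([(up,1),(down(.42,-.03,.24,20),2),(down(.445,-.33,.23,8.6),2),(mat(F+.04*N+.02*U,RY,-U),2)])
E
```

```text
[ 0.44884705 -0.37131573  0.0798501 ]
call [ 4.00e-02  1.00e-02 -1.25e+01] [0. 0. 0.] | row [ 7.0e-03  1.0e-03 -2.5e+00] [0. 0. 0.]
call [-9.91 11.99 -1.4 ] [ 0.    -0.001  0.109] | row [-1.982  2.399 -0.281] [ 0.     -0.0003  0.0218]
call [-8.55 13.   -1.39] [ 0.    -0.001  0.109] | row [-1.71   2.6   -0.278] [ 0.     -0.0003  0.0218]
call [-3.96 14.52  0.5 ] [ 0.    -0.     0.099] | row [-0.791  2.905  0.1  ] [ 0.     -0.      0.0199]
call [-2.49 14.84  0.5 ] [ 0.    -0.     0.099] | row [-0.499  2.969  0.1  ] [ 0.     -0.      0.0199]
call [-0.12  1.36  5.39] [0.393 0.    0.   ] | row [-0.024  0.273  1.077] [0.0785 0.     0.    ]
call [-0.12  3.32  4.45] [0.393 0.    0.   ] | row [-0.024  0.664  0.891] [0.0785 0.     0.    ]
```

Request:
play_rows([
  [[0, 0, -1.5, 0, 0, 0], [0, 0, -4.0, 0, 0, 0], [0, 0, -7.0, 0, 0, 0], [0, 0, -10.0, 0, 0, 0], [0, 0, -12.5, 0, 0, 0]],
])

```text
time_s: 10.5
tool_pos: [0.4569, 0.278, 0.2119]
tcp_rot: [3.142, 0.001, 0.567]
contact_force: [1.1, 0.3, -0.7]
finger_gap: 0.085
finger_force: 30.0
```

Request:
play_rows([
  [[-1.5, 1.8, -0.2, 0, 0, 0.02], [-3.5, 4.3, -0.5, 0, 0, 0.04], [-5.6, 6.8, -0.8, 0, 0, 0.065], [-7.75, 9.4, -1.1, 0, 0, 0.087], [-9.9, 12.0, -1.4, 0, 0, 0.109]],
])

```text
time_s: 11.0
tool_pos: [0.437, 0.1226, 0.2243]
tcp_rot: [-3.141, 0.002, 0.457]
contact_force: [0.5, -0.1, -0.5]
finger_gap: 0.081
finger_force: 30.0
```

Request:
play_rows([
  [[-1.7, 2.6, -0.3, 0, 0, 0.022], [-3.4, 5.2, -0.6, 0, 0, 0.044], [-5.1, 7.8, -0.85, 0, 0, 0.065], [-6.8, 10.4, -1.1, 0, 0, 0.087], [-8.5, 13.0, -1.4, 0, 0, 0.109]],
])

```text
time_s: 11.5
tool_pos: [0.4182, -0.0313, 0.2383]
tcp_rot: [-3.141, 0.002, 0.348]
contact_force: [0.3, -0.2, -0.5]
finger_gap: 0.081
finger_force: 30.0
```

Request:
play_rows([
  [[-0.8, 2.9, 0.1, 0, 0, 0.02], [-1.6, 5.8, 0.2, 0, 0, 0.04], [-2.4, 8.7, 0.3, 0, 0, 0.06], [-3.2, 11.6, 0.4, 0, 0, 0.08], [-4.0, 14.5, 0.5, 0, 0, 0.1]],
])

```text
time_s: 12.0
tool_pos: [0.4305, -0.1811, 0.2332]
tcp_rot: [-3.14, 0.001, 0.248]
contact_force: [0.0, 0.5, -0.6]
finger_gap: 0.081
finger_force: 30.0
```

Request:
play_rows([
  [[-0.5, 3.0, 0.1, 0, 0, 0.02], [-1.0, 6.0, 0.2, 0, 0, 0.04], [-1.5, 9.0, 0.3, 0, 0, 0.06], [-2.0, 12.0, 0.4, 0, 0, 0.08], [-2.5, 14.8, 0.5, 0, 0, 0.1]],
])

```text
time_s: 12.5
tool_pos: [0.4428, -0.3307, 0.2279]
tcp_rot: [-3.14, 0.001, 0.148]
contact_force: [-0.0, -0.2, -1.1]
finger_gap: 0.085
finger_force: 30.0
```

Request:
play_rows([
  [[0, 0.2, 1.0, 0.078, 0, 0], [0, 0.5, 2.1, 0.157, 0, 0], [-0.1, 0.8, 3.2, 0.236, 0, 0], [-0.1, 1.1, 4.3, 0.314, 0, 0], [-0.1, 1.4, 5.4, 0.393, 0, 0]],
])

```text
time_s: 13.0
tool_pos: [0.4442, -0.3437, 0.1741]
tcp_rot: [-2.745, 0.001, 0.149]
contact_force: [0.2, -0.5, -0.9]
finger_gap: 0.087
finger_force: 30.0
```

```bash
python3 - <<'E'
from plan import *
s=robot.sense();print(s["time_s"],s["joint_pos"].round(3),s["tool_pos"].round(4),s["tcp_rot"].round(4),s["finger_gap"])
F=SEAT+.0169*U+.0023*RY
plan([(mat(F+.04*N+.02*U,RY,-U),1),(mat(F+.006*N+.005*U,RY,-U),1)])
E
```

```text
13.0 [-0.927  0.438  1.363  0.186  1.693  0.485] [ 0.4442 -0.3437  0.1741] [-2.7445e+00  7.0000e-04  1.4860e-01] 0.08653389995962087
call [0.05 3.28 4.24] [ 0.388 -0.    -0.002] | row [0.011 0.656 0.849] [ 0.0777 -0.     -0.0003]
call [0.  3.4 1.5] [ 0.  0. -0.] | row [0.   0.68 0.3 ] [ 0.  0. -0.]
```

Request:
play_rows([
  [[0, 0.65, 0.85, 0.078, 0, 0], [0, 1.3, 1.7, 0.155, 0, 0], [0, 1.95, 2.55, 0.233, 0, 0], [0, 2.6, 3.4, 0.31, 0, 0], [0.05, 3.3, 4.25, 0.388, 0, -0.002]],
])

```text
time_s: 13.5
tool_pos: [0.4469, -0.3578, 0.1221]
tcp_rot: [-2.357, -0.0, 0.15]
contact_force: [0.6, -0.7, -0.5]
finger_gap: 0.083
finger_force: 30.0
```

Request:
play_rows([
  [[0, 0.5, 0.2, 0, 0, 0], [0, 1.2, 0.5, 0, 0, 0], [0, 1.8, 0.8, 0, 0, 0], [0, 2.2, 1.1, 0, 0, 0], [0, 2.2, 1.1, 0, 0, 0]],
])

```text
time_s: 14.0
tool_pos: [0.4486, -0.3652, 0.1002]
tcp_rot: [-2.361, -0.001, 0.151]
contact_force: [-0.5, -0.1, -1.3]
finger_gap: 0.086
finger_force: 30.0
```

```bash
python3 - <<'E'
from plan import *
s=robot.sense();print(s["time_s"],s["joint_pos"].round(3),s["tool_pos"].round(4),s["tcp_rot"].round(4),s["finger_gap"],s["contact_force"])
F=SEAT+.0169*U+.0023*RY
plan([(mat(F,RY,-U),1)])
t=robot.snapshot("top");b=robot.snapshot("side")
cv2.imwrite("pics/r.png",np.hstack([cv2.resize(t[220:280,350:410],(400,400),interpolation=2),cv2.resize(b[285:365,170:250],(400,400),interpolation=2)]))
E
```

```text
14.0 [-1.006  0.807  1.102  0.311  1.952  0.421] [ 0.4486 -0.3652  0.1002] [-2.3615e+00 -1.2000e-03  1.5100e-01] 0.08550255863410916 [-0.47024751 -0.09484235 -1.34662541]
call [-0.07  1.86  1.02] [ 0.005 -0.     0.001] | row [-0.014  0.372  0.205] [ 0.0011 -0.      0.0003]
```

View pics/r.png

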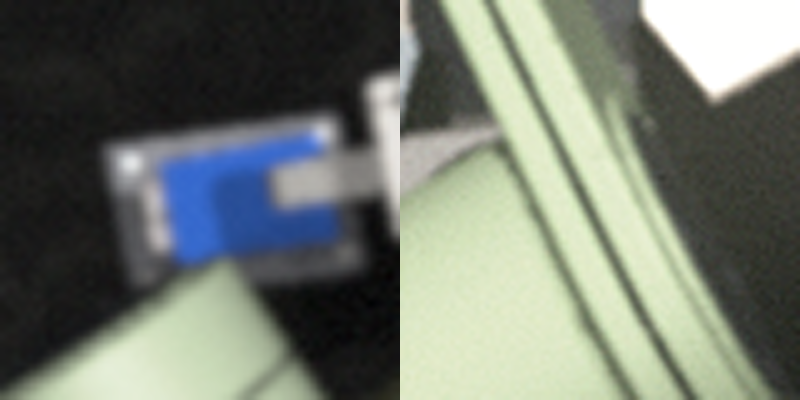

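The blue plate lies over the ramp with its lower end by the ledge at top crop (155,215), about 2 mm off centre. I'll lower it by feel.

Request:
play_rows([
  [[-0.1, 0.4, 0, 0, 0, 0], [-0.2, 0.8, 0.1, 0, 0, 0], [-0.2, 1.1, 0.2, 0, 0, 0], [-0.2, 1.4, 0.3, 0, 0, 0], [-0.2, 1.6, 0.4, 0, 0, 0]],
])

```text
time_s: 14.6
tool_pos: [0.4476, -0.3743, 0.0854]
tcp_rot: [-2.36, -0.001, 0.15]
contact_force: [-0.6, 1.4, 2.4]
finger_gap: 0.084
finger_force: 30.0
```

Request:
play_rows([
  [[0, 0, 0.05, 0, 0, 0], [0, 0.05, 0.1, 0, 0, 0], [0, 0.1, 0.2, 0, 0, 0], [0, 0.1, 0.3, 0, 0, 0], [0, 0.1, 0.3, 0, 0, 0]],
])

```text
time_s: 15.1
tool_pos: [0.4476, -0.3724, 0.0836]
tcp_rot: [-2.359, -0.001, 0.151]
contact_force: [0.3, 1.8, 4.1]
finger_gap: 0.084
finger_force: 30.0
```

Request:
play_rows([
  [[0, 0, 0.1, 0, 0, 0], [0, 0, 0.2, 0, 0, 0], [0, 0, 0.3, 0, 0, 0], [0, 0, 0.35, 0, 0, 0], [0, 0, 0.35, 0, 0, 0]],
])

```text
time_s: 15.6
tool_pos: [0.4473, -0.3701, 0.0811]
tcp_rot: [-2.359, -0.002, 0.151]
contact_force: [0.5, 1.9, 5.0]
finger_gap: 0.083
finger_force: 30.0
```

Request:
play_rows([
  [[0, 0, 0.1, 0, 0, 0], [0, 0, 0.15, 0, 0, 0], [0, 0, 0.2, 0, 0, 0], [0, 0, 0.25, 0, 0, 0], [0, 0, 0.25, 0, 0, 0]],
])

```text
time_s: 16.1
tool_pos: [0.4471, -0.3688, 0.0799]
tcp_rot: [-2.36, -0.002, 0.151]
contact_force: [-1.3, 0.3, 6.7]
finger_gap: 0.083
finger_force: 30.0
```

Request:
play_rows([
  [[0, 0, 0, 0, 0, 0], [0, 0, 0, 0, 0, 0], [0, 0, 0, 0, 0, 0], [0, 0, 0, 0, 0, 0], [0, 0, 0, 0, 0, 0]],
], jaw=0.4)

```text
time_s: 16.6
tool_pos: [0.4469, -0.3688, 0.0783]
tcp_rot: [-2.361, -0.001, 0.15]
contact_force: [0.5, -0.3, -0.1]
finger_gap: 0.297
finger_force: 0.0
```

Request:
play_rows([
  [[0, 0, -1.0, 0, 0, 0], [0, 0, -3.0, 0, 0, 0], [0, 0, -5.5, 0, 0, 0], [0, 0, -8.0, 0, 0, 0], [0, 0, -10.0, 0, 0, 0]],
])

```text
time_s: 17.1
tool_pos: [0.4577, -0.4401, 0.1514]
tcp_rot: [-2.363, -0.002, 0.15]
contact_force: [0.1, 0.3, -0.0]
finger_gap: 0.299
finger_force: 0.0
```

```bash
python3 - <<'E'
from plan import *
s=robot.sense();print(s["time_s"],s["joint_pos"].round(3),s["tool_pos"].round(4),s["finger_gap"])
t=robot.snapshot("top")
print(robot.search_frame("top","blue_plate_center")[:1])
h=cv2.cvtColor(t,cv2.COLOR_BGR2HSV);m=cv2.inRange(h,(100,110,50),(125,255,255));m[:,:350]=0;m[:,420:]=0;m[:220]=0;m[285:]=0
ct=max(cv2.findContours(m,0,1)[0],key=cv2.contourArea);print(cv2.minAreaRect(ct),cv2.boundingRect(ct))
c=SEAT+.004*N
print([proj("top",c+a*.0425*U+b*.025*RY).round(1) for a,b in((-1,-1),(-1,1),(1,1),(1,-1))])
F=SEAT+.012*U
print(np.linalg.det(mat(F,-U,-N)[:3,:3]))
plan([(mat(F+.09*N,-U,-N),3)])
E
```

```text
17.1 [-1.045  0.896  0.834  0.311  2.131  0.442] [ 0.4577 -0.4401  0.1514] 0.2986977115128203
[{'position': [0.4409, -0.3559, 0.07], 'confidence': 0.85}]
((386.826904296875, 250.63465881347656), (16.081523895263672, 24.514516830444336), 78.69007110595703) (374, 241, 27, 20)
[array([376.2, 259.9]), array([373.4, 244.8]), array([396.4, 240.4]), array([399.5, 256.1])]
0.9999999999999999
call [-0.04 -3.    3.51] [-0.399 -0.401 -0.405] | row [-0.007 -0.6    0.701] [-0.0799 -0.0803 -0.081 ]
call [ 2.43 -3.57  1.64] [-0.399 -0.401 -0.405] | row [ 0.485 -0.714  0.328] [-0.0799 -0.0803 -0.081 ]
call [ 3.84 -2.4  -0.91] [-0.399 -0.401 -0.405] | row [ 0.767 -0.479 -0.183] [-0.0799 -0.0803 -0.081 ]
```

The plate lies at the predicted spot (observed px 386.8,250.6, predicted 386.4,250.3). Next I'll re-orient to take it by its long edges.

```bash
python3 - <<'E'
from plan import *
F=SEAT+.010*U-.003*N
M=down(.447,-.38,.27,54)
plan([(M,2),(mat(F+.07*N,-U,-N),2)])
E
```

```text
call [-0.07 -6.35 -2.02] [-0.366 -0.155 -0.376] | row [-0.014 -1.27  -0.405] [-0.0731 -0.031  -0.0751]
call [ 1.59 -4.88 -4.25] [-0.366 -0.155 -0.376] | row [ 0.319 -0.976 -0.85 ] [-0.0731 -0.031  -0.0751]
call [ 2.19 -2.1   7.38] [-0.153 -0.372 -0.369] | row [ 0.437 -0.419  1.477] [-0.0305 -0.0745 -0.0737]
call [ 5.39 -1.69  5.64] [-0.153 -0.372 -0.369] | row [ 1.077 -0.337  1.128] [-0.0305 -0.0745 -0.0737]
```

Request:
play_rows([
  [[0, -1.3, -0.4, -0.073, -0.031, -0.075], [0, -2.5, -0.8, -0.146, -0.062, -0.15], [0, -3.8, -1.2, -0.22, -0.093, -0.226], [-0.1, -5.1, -1.6, -0.293, -0.124, -0.3], [-0.1, -6.35, -2.0, -0.366, -0.155, -0.376]],
], jaw=-1)

```text
time_s: 17.7
tool_pos: [0.4516, -0.407, 0.2085]
tcp_rot: [-2.751, -0.081, 0.551]
contact_force: [0.9, -0.6, -0.3]
finger_gap: 0.691
finger_force: 0.0
```

Request:
play_rows([
  [[0.3, -1.0, -0.85, -0.073, -0.031, -0.075], [0.6, -2.0, -1.7, -0.146, -0.062, -0.15], [0.95, -2.9, -2.55, -0.22, -0.093, -0.226], [1.3, -3.9, -3.4, -0.293, -0.124, -0.3], [1.6, -4.9, -4.25, -0.366, -0.155, -0.376]],
])

```text
time_s: 18.2
tool_pos: [0.4461, -0.3761, 0.2677]
tcp_rot: [-3.138, -0.002, 0.949]
contact_force: [-1.4, -0.1, -0.0]
finger_gap: 0.998
finger_force: 0.0
```

Request:
play_rows([
  [[0.4, -0.4, 1.5, -0.03, -0.074, -0.074], [0.9, -0.8, 3.0, -0.06, -0.149, -0.147], [1.3, -1.3, 4.4, -0.09, -0.223, -0.221], [1.75, -1.7, 5.9, -0.122, -0.298, -0.295], [2.2, -2.1, 7.4, -0.153, -0.372, -0.369]],
])

```text
time_s: 18.7
tool_pos: [0.4416, -0.3457, 0.1931]
tcp_rot: [3.061, 0.389, 1.308]
contact_force: [-0.3, -0.7, -0.4]
finger_gap: 0.997
finger_force: 0.0
```

```bash
python3 - <<'E'
from plan import *
s=robot.sense();print(s["time_s"],s["joint_pos"].round(3),s["tool_pos"].round(4),s["finger_gap"])
F=SEAT+.010*U-.003*N
plan([(mat(F+.07*N,-U,-N),1),(mat(F,-U,-N),1)])
E
```

```text
18.7 [-0.619  0.077  1.773 -0.375  1.1   -0.232] [ 0.4416 -0.3457  0.1931] 0.9974188979874029
call [ 4.91 -1.4   5.54] [-0.152 -0.376 -0.361] | row [ 0.982 -0.279  1.108] [-0.0303 -0.0751 -0.0723]
call [-0. -0.  7.] [0. 0. 0.] | row [-0.  -0.   1.4] [0. 0. 0.]
```

Request:
play_rows([
  [[1.0, -0.3, 1.1, -0.03, -0.075, -0.072], [2.0, -0.6, 2.2, -0.06, -0.15, -0.144], [2.95, -0.85, 3.3, -0.09, -0.225, -0.217], [3.9, -1.1, 4.4, -0.12, -0.3, -0.29], [4.9, -1.4, 5.5, -0.152, -0.376, -0.361]],
])

```text
time_s: 19.2
tool_pos: [0.4391, -0.3197, 0.1231]
tcp_rot: [3.14, 0.786, 1.72]
contact_force: [-1.2, -0.8, -0.5]
finger_gap: 1.0
finger_force: 0.0
```

```bash
python3 - <<'E'
from plan import *
s=robot.sense();print(s["time_s"],s["joint_pos"].round(3),s["tool_pos"].round(4),s["tcp_rot"].round(3))
F=SEAT+.010*U-.003*N
plan([(mat(F,-U,-N),1)])
t=robot.snapshot("top");b=robot.snapshot("side")
cv2.imwrite("pics/g.png",np.hstack([cv2.resize(t[210:290,350:430],(400,400),interpolation=2),cv2.resize(b[280:370,165:255],(400,400),interpolation=2)]))
E
```

```text
19.2 [-0.409  0.116  2.083 -1.041  0.767  0.163] [ 0.4391 -0.3197  0.1231] [3.14  0.786 1.72 ]
call [ 0.03 -0.04  7.07] [ 0.001  0.    -0.001] | row [ 0.006 -0.009  1.414] [ 0.0002  0.     -0.0001]
```

View pics/g.png

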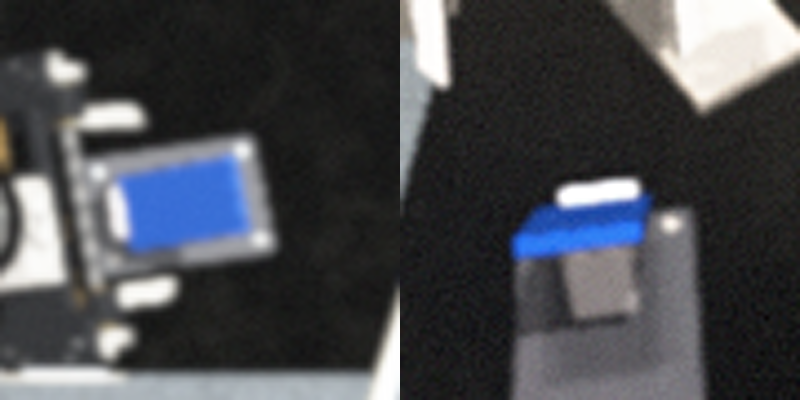

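The plate lies centred between the open fingers (top crop, plate 115-245 by 155-245). Joint 4 is at -1.04, close to its limit of -1.11, so I'll fit the kinematics from the logged readings before descending.

```bash
cat > kin.py <<'E'
from plan import *
from scipy.optimize import least_squares
J=[[-1.496,.207,1.542,0,1.393,-.15],[.406,.279,1.486,0,1.377,.029],[-.927,.438,1.363,.186,1.693,.485],[-1.006,.807,1.102,.311,1.952,.421],[-1.045,.896,.834,.311,2.131,.442],[-.619,.077,1.773,-.375,1.1,-.232],[-.409,.116,2.083,-1.041,.767,.163]]
Pm=np.array([[.1281,-.5597,.2043],[.5148,.3151,.19],[.4442,-.3437,.1741],[.4486,-.3652,.1002],[.4577,-.4401,.1514],[.4416,-.3457,.1931],[.4391,-.3197,.1231]])
def fk(j,p):
    h,a,l2,e,l3,d,L=p;r=R.from_euler
    A=r('z',j[0]);B=A*r('y',j[1]);C=B*r('y',j[2]);W=C*r('z',j[3])*r('y',j[4])*r('z',j[5])
    return A.apply([a,d,h])+B.apply([0,0,l2])+C.apply([e,0,l3])+W.apply([0,0,L]),W
f=least_squares(lambda p:np.ravel([fk(j,p)[0]-q for j,q in zip(J,Pm)])*1e3+0,[.3,0,.45,0,.4,-.05,.25])
par=f.x
R6=(fk(J[0],par)[1].inv()*R.from_euler('xyz',[-3.1394,0,.2248]))
def ik(G,j0):
    lo=[-2.73,-.86,.23,-3,-3,-4];
    def e(j):
        p,W=fk(j,par);return np.r_[(p-G[:3,3])*1e3,((W*R6).inv()*R.from_matrix(G[:3,:3])).as_rotvec()*300]
    s=least_squares(e,j0);return s.x.round(3),np.abs(s.fun).max().round(2)
E
python3 - <<'E'
from kin import *
print(par.round(4),np.abs(f.fun).max())
j=robot.sense()["joint_pos"];print(ik(now(),j)[0]-j)
F=SEAT+.010*U-.003*N
for k in(.035,0):print("grasp",k,ik(mat(F+k*N,-U,-N),j))
jj=ik(mat(F,-U,-N),j)[0]
print("vert lift",ik(mat(F+.08*Z,-U,-N),jj))
print("up N",ik(mat(F+.1*N+.03*Z,-U,-N),jj))
E
```

```text
[ 0.2825 -0.0006  0.4554  0.0939  0.4999  0.0862  0.342 ] 0.7192885608353905
[-0.00047623 -0.00084371  0.00153845 -0.00070562 -0.0017867  -0.00040991]
grasp 0.035 (array([-0.461,  0.187,  2.073, -1.11 ,  0.701,  0.213]), np.float64(0.0))
grasp 0 (array([-0.509,  0.26 ,  2.055, -1.186,  0.646,  0.27 ]), np.float64(0.0))
vert lift (array([-5.090e-01,  9.600e-02,  2.023e+00, -9.770e-01,  7.380e-01,
       -1.000e-03]), np.float64(0.0))
up N (array([-3.650e-01,  2.000e-03,  2.069e+00, -9.360e-01,  8.680e-01,
        4.500e-02]), np.float64(0.0))
```

```bash
cat >> kin.py <<'E'
def tilt(p,deg):
    "deg from vertical of the tool, leaning as at the rest"
    a=np.radians(deg);return mat(p,-np.cos(a)*RX-np.sin(a)*Z,np.sin(a)*RX-np.cos(a)*Z)
E
python3 - <<'E'
from kin import *
j=robot.sense()["joint_pos"];F=SEAT+.010*U-.002*N
for t in(40,35,30,27): print(t,ik(tilt(F,t),j),ik(tilt(F+.05*N,t),j)[0])
plan([(tilt(F+.055*N,30),1),(tilt(F,30),1)])
E
```

```text
40 (array([-0.548,  0.232,  2.027, -0.981,  0.632,  0.047]), np.float64(0.0)) [-0.482  0.13   2.05  -0.901  0.721 -0.006]
35 (array([-0.589,  0.217,  1.992, -0.781,  0.644, -0.169]), np.float64(0.0)) [-0.527  0.116  2.017 -0.727  0.735 -0.194]
30 (array([-0.63 ,  0.212,  1.954, -0.598,  0.68 , -0.365]), np.float64(0.0)) [-0.572  0.112  1.979 -0.567  0.77  -0.365]
27 (array([-0.654,  0.213,  1.928, -0.501,  0.711, -0.468]), np.float64(0.0)) [-0.598  0.114  1.954 -0.481  0.798 -0.457]
call [-0.61  0.42  1.33] [-0.008  0.253  0.004] | row [-0.123  0.083  0.267] [-0.0016  0.0506  0.0009]
call [-1.42 -0.    5.31] [ 0.  0. -0.] | row [-0.285 -0.     1.063] [ 0.  0. -0.]
```

Full tilt would break the joint 4 limit. At 38° joint 4 stays near -0.9, so I'll grip there, 7° off the plate normal.

```bash
python3 - <<'E'
from kin import *
F=SEAT+.010*U-.002*N
plan([(tilt(F+.045*N,38),1),(tilt(F,38),1)])
E
```

```text
call [-0.62  0.42  2.33] [-0.008  0.113  0.005] | row [-0.124  0.085  0.467] [-0.0015  0.0227  0.001 ]
call [-0.55  0.    4.47] [ 0.  0. -0.] | row [-0.11   0.     0.893] [ 0.  0. -0.]
```

```bash
python3 - <<'E'
from kin import *
s=robot.sense();print(s["time_s"],s["joint_pos"].round(3),s["joint_vel"].round(3),s["tool_pos"].round(4),s["tcp_rot"].round(3),s["contact_force"].round(1))
E
```

```text
19.3 [-0.409  0.119  2.089 -1.034  0.77   0.158] [-0.036 -0.024 -0.112  0.096  0.032 -0.089] [ 0.4341 -0.3168  0.1177] [-3.129  0.777  1.728] [-0.7  0.2 -0. ]
```

```bash
python3 - <<'E'
from kin import *
F=SEAT+.010*U-.002*N
plan([(tilt(F+.045*N,38),1),(tilt(F,38),1)],mat(SEAT+.01*U+.067*N,-U,-N))
E
```

```text
call [ 0.  -0.   2.4] [0.    0.122 0.   ] | row [ 0.   -0.    0.48] [0.     0.0244 0.    ]
call [-0.55  0.    4.47] [ 0.  0. -0.] | row [-0.11   0.     0.893] [ 0.  0. -0.]
```

Request:
play_rows([
  [[-0.1, 0, 0.5, 0, 0.03, 0], [-0.1, 0, 1.0, 0, 0.06, 0], [-0.1, 0, 1.6, 0, 0.09, 0], [0, 0, 2.2, 0, 0.122, 0], [0, 0, 2.2, 0, 0.122, 0]],
])

```text
time_s: 19.8
tool_pos: [0.4426, -0.338, 0.11]
tcp_rot: [3.135, 0.662, 1.71]
contact_force: [0.1, -1.2, 0.3]
finger_gap: 0.996
finger_force: 0.0
```

```bash
python3 - <<'E'
from kin import *
F=SEAT+.010*U-.002*N
s=robot.sense();print(s["joint_pos"].round(3),s["tool_pos"].round(4))
plan([(tilt(F+.02*N,38),1),(tilt(F,38),1)])
E
```

```text
[-0.508  0.128  2.028 -0.825  0.725 -0.086] [ 0.4426 -0.338   0.11  ]
call [ 0.09 -0.1   2.76] [-0.001 -0.001 -0.009] | row [ 0.018 -0.021  0.551] [-0.0001 -0.0002 -0.0018]
call [-0.24  0.    1.99] [-0.  0.  0.] | row [-0.049  0.     0.397] [-0.  0.  0.]
```

Request:
play_rows([
  [[0, 0, 1.0, 0, 0, 0], [0, 0, 2.0, 0, 0, 0], [-0.1, 0, 3.0, 0, 0, 0], [-0.2, 0, 4.0, 0, 0, 0], [-0.25, 0, 4.5, 0, 0, 0]],
])

```text
time_s: 20.3
tool_pos: [0.4453, -0.3657, 0.0726]
tcp_rot: [3.142, 0.66, 1.716]
contact_force: [-0.2, 0.9, -0.2]
finger_gap: 1.0
finger_force: 0.0
```

Request:
play_rows([
  [[0, 0, 0.1, 0, 0, 0], [0, 0, 0.1, 0, 0, 0], [0, 0, 0.1, 0, 0, 0], [0, 0, 0.1, 0, 0, 0], [0, 0, 0.1, 0, 0, 0]],
], jaw=0)

```text
time_s: 20.8
tool_pos: [0.4462, -0.366, 0.0737]
tcp_rot: [3.139, 0.662, 1.715]
contact_force: [-0.2, -0.0, 0.5]
finger_gap: 0.61
finger_force: 0.0
```

```bash
python3 - <<'E'
from kin import *
F=SEAT+.010*U-.002*N
s=robot.sense();print(s["joint_pos"].round(3),s["tool_pos"].round(4))
plan([(tilt(F,38),1)])
E
```

```text
[-0.56   0.225  2.013 -0.897  0.64  -0.036] [ 0.4462 -0.366   0.0737]
call [-0.17 -0.05  0.14] [-0.001 -0.001 -0.004] | row [-0.033 -0.009  0.028] [-0.0002 -0.0003 -0.0009]
```

Request:
play_rows([
  [[-0.1, 0, 0.1, 0, 0, 0], [-0.1, 0, 0.15, 0, 0, 0], [-0.1, 0, 0.15, 0, 0, 0], [-0.1, 0, 0.15, 0, 0, 0], [-0.1, 0, 0.15, 0, 0, 0]],
], jaw=1)

```text
time_s: 21.3
tool_pos: [0.446, -0.3673, 0.0733]
tcp_rot: [3.14, 0.662, 1.715]
contact_force: [-2.9, 6.4, 7.4]
finger_gap: 0.527
finger_force: 29.9
```

Request:
play_rows([
  [[0, 0, 0, 0, 0, 0], [0, 0, 0, 0, 0, 0], [0, 0, 0, 0, 0, 0], [0, 0, 0, 0, 0, 0], [0, 0, 0, 0, 0, 0]],
])

```text
time_s: 21.8
tool_pos: [0.4461, -0.3673, 0.0733]
tcp_rot: [3.14, 0.662, 1.715]
contact_force: [-2.4, 6.5, 6.7]
finger_gap: 0.527
finger_force: 29.9
```

```bash
python3 - <<'E'
from kin import *
s=robot.sense();print(s["joint_pos"].round(3),s["tool_pos"].round(4),s["tcp_rot"].round(4),s["finger_gap"],s["finger_force"])
T=now();d=T[:3,3]-SEAT;print("U,N,RY",(d@U).round(4),(d@N).round(4),(d@RY).round(4))
j=s["joint_pos"];up=T.copy();up[2,3]+=.06
print(ik(up,j))
b=robot.snapshot("side");t=robot.snapshot("top")
cv2.imwrite("pics/g2.png",np.hstack([cv2.resize(t[210:290,350:430],(400,400),interpolation=2),cv2.resize(b[280:370,165:255],(400,400),interpolation=2)]))
E
```

```text
[-0.562  0.226  2.012 -0.897  0.639 -0.037] [ 0.4461 -0.3673  0.0733] [3.1398 0.6617 1.7153] 0.5266983398195809 29.937797784805298
U,N,RY 0.0092 -0.0016 0.0001
(array([-0.563,  0.112,  1.984, -0.768,  0.733, -0.204]), np.float64(0.0))
```

```bash
cat >> kin.py <<'E'
def ty(p,deg,yawdeg):
    a=np.radians(deg);w=np.radians(yawdeg);h=np.array([np.cos(w),np.sin(w),0]);return mat(p,np.cos(a)*h-np.sin(a)*Z,-np.sin(a)*h-np.cos(a)*Z)
TY=6.6;NEST=np.array([.4275,.0267,.018])
def tray(ox,oy,h,off=.0092,dz=-.0016,a=-7.1):
    w=np.radians(TY);X=np.array([np.cos(w),np.sin(w),0]);Y=np.array([-np.sin(w),np.cos(w),0])
    return ty(NEST+X*(ox-off)+Y*oy+Z*(h+dz),a,TY)
E
python3 - <<'E'
from kin import *
j=robot.sense()["joint_pos"]
T=now();up=T.copy();up[2,3]+=.07
W=[(up,1),(ty([.44,-.33,.2],12,85),1),(ty([.42,-.15,.19],-7.1,46),2),(tray(-.004,-.004,.07),2)]
for G,n in W: j,e=ik(G,j);print(j,e)
plan(W)
E
```

```text
[-0.563  0.095  1.977 -0.75   0.75  -0.228] 0.0
[-0.695  0.092  1.701 -0.181  1.233 -0.558] 0.0
[-0.634 -0.096  1.898  0.127  1.322  0.104] 0.0
[-0.188 -0.087  2.128  0.042  0.982  1.247] 0.0
call [-4.3   0.01 -5.52] [0. 0. 0.] | row [-0.86   0.002 -1.105] [0. 0. 0.]
call [-0.5  -0.05 -6.8 ] [0.1   0.45  0.212] | row [-0.1   -0.01  -1.359] [0.0201 0.09   0.0425]
call [ 8.79 -1.78 -1.36] [0.015 0.16  0.342] | row [ 1.758 -0.356 -0.271] [0.0029 0.032  0.0683]
call [ 7.78 -4.65  0.03] [0.015 0.16  0.342] | row [ 1.557 -0.931  0.007] [0.0029 0.032  0.0683]
call [ 5.29 -6.13  5.88] [-0.042  0.     0.341] | row [ 1.059 -1.226  1.176] [-0.0085  0.      0.0682]
call [ 2.89 -7.79  5.58] [-0.042  0.     0.341] | row [ 0.579 -1.558  1.116] [-0.0085  0.      0.0682]
```

View pics/g2.png

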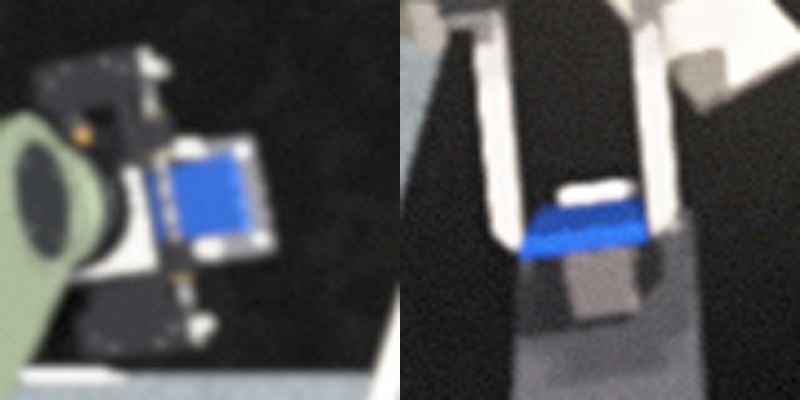

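The plate is gripped by both long edges (side crop, fingers at 520 and 650), still on the ledge. I'll lift it and carry it to the tray.

Request:
play_rows([
  [[-0.5, 0, -0.7, 0, 0, 0], [-1.3, 0, -1.7, 0, 0, 0], [-2.3, 0, -3.0, 0, 0, 0], [-3.3, 0, -4.3, 0, 0, 0], [-4.3, 0, -5.5, 0, 0, 0]],
])

```text
time_s: 22.4
tool_pos: [0.4461, -0.3679, 0.1435]
tcp_rot: [3.139, 0.661, 1.715]
contact_force: [0.1, -0.2, -0.8]
finger_gap: 0.525
finger_force: 29.9
```

Request:
play_rows([
  [[-0.1, 0, -1.4, 0.02, 0.09, 0.042], [-0.2, 0, -2.7, 0.04, 0.18, 0.085], [-0.3, 0, -4.1, 0.06, 0.27, 0.127], [-0.4, 0, -5.4, 0.08, 0.36, 0.17], [-0.5, 0, -6.8, 0.1, 0.45, 0.212]],
])

```text
time_s: 22.9
tool_pos: [0.4409, -0.3301, 0.2007]
tcp_rot: [3.14, 0.206, 1.483]
contact_force: [0.2, -0.4, -1.4]
finger_gap: 0.529
finger_force: 29.9
```

Request:
play_rows([
  [[1.76, -0.36, -0.27, 0, 0.032, 0.068], [3.5, -0.7, -0.54, 0.006, 0.064, 0.137], [5.3, -1.1, -0.8, 0.009, 0.096, 0.205], [7.0, -1.4, -1.1, 0.012, 0.128, 0.273], [8.8, -1.8, -1.36, 0.015, 0.16, 0.342]],
])

```text
time_s: 23.4
tool_pos: [0.4304, -0.2399, 0.1947]
tcp_rot: [3.112, 0.041, 1.14]
contact_force: [0.2, 0.1, -0.9]
finger_gap: 0.522
finger_force: 29.9
```

Request:
play_rows([
  [[1.56, -0.93, 0, 0, 0.032, 0.068], [3.1, -1.86, 0, 0.006, 0.064, 0.137], [4.7, -2.8, 0, 0.009, 0.096, 0.205], [6.2, -3.7, 0, 0.012, 0.128, 0.273], [7.8, -4.65, 0, 0.015, 0.16, 0.342]],
])

```text
time_s: 23.9
tool_pos: [0.4204, -0.1498, 0.19]
tcp_rot: [-3.141, -0.125, 0.8]
contact_force: [0.3, -0.5, -1.2]
finger_gap: 0.531
finger_force: 29.9
```

Request:
play_rows([
  [[0, 0, 0, 0, 0, 0], [0, 0, 0, 0, 0, 0], [0, 0, 0, 0, 0, 0], [0, 0, 0, 0, 0, 0], [0, 0, 0, 0, 0, 0]],
])

```text
time_s: 24.4
tool_pos: [0.4206, -0.1507, 0.1897]
tcp_rot: [-3.141, -0.124, 0.803]
contact_force: [-1.0, -0.2, -0.7]
finger_gap: 0.524
finger_force: 29.9
```

```bash
python3 - <<'E'
from kin import *
s=robot.sense();print(s["time_s"],s["joint_pos"].round(3),s["joint_vel"].round(2),s["tool_pos"].round(4),s["tcp_rot"].round(4),s["finger_gap"])
plan([(tray(-.005,-.005,.06),2),(tray(-.005,-.005,.008),1)])
E
```

```text
24.4 [-0.635 -0.092  1.896  0.126  1.324  0.103] [ 0. -0.  0.  0.  0.  0.] [ 0.4206 -0.1507  0.1897] [-3.1412 -0.1236  0.8027] 0.5236588046364966
call [ 5.17 -6.17  6.35] [-0.043  0.     0.341] | row [ 1.034 -1.233  1.27 ] [-0.0085  0.      0.0682]
call [ 2.76 -7.8   6.05] [-0.043  0.     0.341] | row [ 0.552 -1.56   1.21 ] [-0.0085  0.      0.0682]
call [-0.64  0.    5.16] [-0.  0.  0.] | row [-0.129  0.     1.032] [-0.  0.  0.]
```

Request:
play_rows([
  [[1.0, -1.2, 1.3, -0.009, 0, 0.068], [2.1, -2.5, 2.5, -0.017, 0, 0.136], [3.1, -3.7, 3.8, -0.026, 0, 0.205], [4.1, -4.9, 5.1, -0.034, 0, 0.273], [5.2, -6.2, 6.35, -0.043, 0, 0.341]],
])

```text
time_s: 24.9
tool_pos: [0.4171, -0.0641, 0.1327]
tcp_rot: [3.141, -0.124, 0.456]
contact_force: [-0.2, -0.4, -2.1]
finger_gap: 0.529
finger_force: 29.9
```

Request:
play_rows([
  [[0.6, -1.6, 1.2, -0.009, 0, 0.068], [1.1, -3.1, 2.4, -0.017, 0, 0.136], [1.7, -4.7, 3.6, -0.026, 0, 0.205], [2.2, -6.2, 4.8, -0.034, 0, 0.273], [2.75, -7.8, 6.05, -0.043, 0, 0.341]],
])

```text
time_s: 25.4
tool_pos: [0.414, 0.0214, 0.0762]
tcp_rot: [3.141, -0.124, 0.112]
contact_force: [0.4, 0.3, 0.2]
finger_gap: 0.531
finger_force: 29.9
```

Request:
play_rows([
  [[0, 0, 0, 0, 0, 0], [0, 0, 0, 0, 0, 0], [0, 0, 0, 0, 0, 0], [0, 0, 0, 0, 0, 0], [0, 0, 0, 0, 0, 0]],
])

```text
time_s: 25.9
tool_pos: [0.4143, 0.0202, 0.077]
tcp_rot: [3.141, -0.125, 0.115]
contact_force: [1.0, -0.3, -1.0]
finger_gap: 0.529
finger_force: 29.9
```

```bash
python3 - <<'E'
from kin import *
s=robot.sense();print(s["time_s"],s["joint_pos"].round(3),s["tool_pos"].round(4),s["tcp_rot"].round(4))
t=robot.snapshot("top");b=robot.snapshot("side")
T=now();w=s["tcp_rot"][2]
c=T[:3,3]+.0092*np.array([np.cos(w),np.sin(w),0]);print("blue expected",c.round(4))
for n,i in(("top",t),("side",b)):
    h=cv2.cvtColor(i,cv2.COLOR_BGR2HSV);m=cv2.inRange(h,(100,110,50),(125,255,255))
    u0,v0=proj(n,c).astype(int);k=np.zeros_like(m);k[v0-40:v0+40,u0-40:u0+40]=1;m*=k
    cs=cv2.findContours(m,0,1)[0];ct=max(cs,key=cv2.contourArea);r=cv2.minAreaRect(ct);print(n,cv2.contourArea(ct),r)
    bp=cv2.boxPoints(r);print([ray(n,*x,s["tool_pos"][2]+.0056)[:2].round(4) for x in bp])
print("exp corners",[proj("top",c+[0,0,.0056]+R.from_euler('z',w).apply([a*.0425,q*.025,0])).round(1) for a,q in((1,1),(1,-1),(-1,-1),(-1,1))])
print("side exp",[proj("side",c+[0,0,.0056]+R.from_euler('z',w).apply([a*.0425,q*.025,0])).round(1) for a,q in((1,1),(1,-1),(-1,-1),(-1,1))])
plan([(tray(-.005,-.005,.008),1)])
E
```

```text
25.9 [-0.192 -0.072  2.138  0.045  0.956  1.241] [0.4143 0.0202 0.077 ] [ 3.1405 -0.1249  0.1145]
blue expected [0.4231 0.0215 0.0768]
top 79.5 ((268.0, 246.0), (8.0, 14.0), 90.0)
[array([0.4669, 0.0484]), array([0.4673, 0.0033]), array([0.4416, 0.0031]), array([0.4412, 0.048 ])]
side 236.5 ((228.34266662597656, 204.65167236328125), (14.316057205200195, 20.01249885559082), 77.00537872314453)
[array([0.4109, 0.048 ]), array([0.4617, 0.0691]), array([0.4758, 0.004 ]), array([ 0.4273, -0.0151])]
exp corners [array([260.1, 243.4]), array([275.6, 241.7]), array([278.4, 268.3]), array([262.7, 270. ])]
side exp [array([236.2, 199.2]), array([236.7, 210. ]), array([203.7, 212.5]), array([204.5, 201.5])]
call [-0.66  0.03  5.19] [ 0.001 -0.001 -0.001] | row [-0.131  0.006  1.039] [ 0.0002 -0.0001 -0.0001]
```

Request:
play_rows([
  [[-0.1, 0, 1.2, 0, 0, 0], [-0.3, 0, 2.6, 0, 0, 0], [-0.5, 0, 4.0, 0, 0, 0], [-0.65, 0, 5.2, 0, 0, 0], [-0.65, 0, 5.2, 0, 0, 0]],
])

```text
time_s: 26.5
tool_pos: [0.4119, 0.021, 0.0226]
tcp_rot: [-3.141, -0.12, 0.115]
contact_force: [-0.5, -0.3, -0.8]
finger_gap: 0.527
finger_force: 29.9
```

Request:
play_rows([
  [[0, 0, 0.2, 0, 0, 0], [0, 0, 0.4, 0, 0, 0], [0, 0, 0.6, 0, 0, 0], [0, 0, 0.6, 0, 0, 0], [0, 0, 0.6, 0, 0, 0]],
])

```text
time_s: 27.0
tool_pos: [0.4146, 0.021, 0.0183]
tcp_rot: [3.141, -0.124, 0.115]
contact_force: [0.1, 0.1, -0.7]
finger_gap: 0.528
finger_force: 29.9
```

Request:
play_rows([
  [[0, 0, 0.1, 0, 0, 0], [0, 0, 0.2, 0, 0, 0], [0, 0, 0.25, 0, 0, 0], [0, 0, 0.25, 0, 0, 0], [0, 0, 0.25, 0, 0, 0]],
])

```text
time_s: 27.5
tool_pos: [0.4146, 0.021, 0.0155]
tcp_rot: [3.141, -0.124, 0.115]
contact_force: [0.2, -1.0, -0.3]
finger_gap: 0.525
finger_force: 29.9
```

Request:
play_rows([
  [[0, 0, 0.05, 0, 0, 0], [0, 0, 0.1, 0, 0, 0], [0, 0, 0.15, 0, 0, 0], [0, 0, 0.2, 0, 0, 0], [0, 0, 0.2, 0, 0, 0]],
])

```text
time_s: 28.0
tool_pos: [0.415, 0.021, 0.0147]
tcp_rot: [3.141, -0.123, 0.116]
contact_force: [-6.4, -1.2, 15.0]
finger_gap: 0.529
finger_force: 33.5
```

Request:
play_rows([
  [[0, 0, -0.15, 0, 0, 0], [0.15, 0, -0.15, 0, 0, 0], [0.3, 0, -0.15, 0, 0, 0], [0.4, 0, -0.15, 0, 0, 0], [0.5, 0, -0.15, 0, 0, 0]],
])

```text
time_s: 28.5
tool_pos: [0.4172, 0.0213, 0.0149]
tcp_rot: [3.141, -0.118, 0.116]
contact_force: [-7.9, -4.0, 7.6]
finger_gap: 0.525
finger_force: 31.9
```

Request:
play_rows([
  [[0.05, 0, 0, 0, 0, 0], [0.1, 0, 0, 0, 0, 0], [0.15, 0, 0, 0, 0, 0], [0.2, 0, 0, 0, 0, 0], [0.2, 0, 0, 0, 0, 0]],
])

```text
time_s: 29.0
tool_pos: [0.4173, 0.0214, 0.0148]
tcp_rot: [3.141, -0.114, 0.117]
contact_force: [-11.5, -6.1, 12.0]
finger_gap: 0.531
finger_force: 32.9
```

Request:
play_rows([
  [[-0.2, 0, -0.1, 0, 0, 0], [-0.4, -0.1, -0.1, 0, 0, 0], [-0.4, -0.2, -0.1, 0, 0, 0], [-0.4, -0.3, -0.1, 0, 0, 0], [-0.4, -0.3, -0.1, 0, 0, 0]],
])

```text
time_s: 29.5
tool_pos: [0.4166, 0.0244, 0.0161]
tcp_rot: [3.141, -0.122, 0.116]
contact_force: [-3.3, -1.7, 0.1]
finger_gap: 0.527
finger_force: 29.9
```

Request:
play_rows([
  [[0, -0.1, 0, 0, 0, 0], [0, -0.2, 0, 0, 0, 0], [0, -0.3, 0, 0, 0, 0], [0, -0.4, 0, 0, 0, 0], [0, -0.4, 0, 0, 0, 0]],
])

```text
time_s: 30.0
tool_pos: [0.4162, 0.0273, 0.0162]
tcp_rot: [3.139, -0.122, 0.117]
contact_force: [-3.6, -6.8, -1.0]
finger_gap: 0.526
finger_force: 29.9
```

Request:
play_rows([
  [[0, -0.05, 0, 0, 0, 0], [0.05, -0.1, 0, 0, 0, 0], [0.1, -0.15, 0, 0, 0, 0], [0.15, -0.2, 0.05, 0, 0, 0], [0.15, -0.2, 0.05, 0, 0, 0]],
])

```text
time_s: 30.5
tool_pos: [0.4163, 0.0274, 0.0157]
tcp_rot: [3.135, -0.119, 0.118]
contact_force: [-10.4, -17.2, 3.8]
finger_gap: 0.526
finger_force: 29.9
```

Request:
play_rows([
  [[0, 0, 0.1, 0, 0, 0], [0, 0, 0.15, 0, 0, 0], [-0.1, 0.1, 0.15, 0, 0, 0], [-0.22, 0.18, 0.12, 0, 0, 0], [-0.22, 0.18, 0.1, 0, 0, 0]],
])

```text
time_s: 31.0
tool_pos: [0.4163, 0.0273, 0.0152]
tcp_rot: [3.139, -0.124, 0.116]
contact_force: [-4.4, -7.8, 1.0]
finger_gap: 0.529
finger_force: 30.1
```

Request:
play_rows([
  [[0, 0, 0, 0, 0, 0], [0, 0, 0, 0, 0, 0], [0, 0, 0, 0, 0, 0], [0, 0, 0, 0, 0, 0], [0, 0, 0, 0, 0, 0]],
], jaw=0.3)

```text
time_s: 31.5
tool_pos: [0.4162, 0.0273, 0.0151]
tcp_rot: [3.139, -0.123, 0.116]
contact_force: [-5.0, -7.0, 2.8]
finger_gap: 0.526
finger_force: 30.1
```

Request:
play_rows([
  [[0, 0, 0, 0, 0, 0], [0, 0, 0, 0, 0, 0], [0, 0, 0, 0, 0, 0], [0, 0, 0, 0, 0, 0], [0, 0, 0, 0, 0, 0]],
], jaw=-0.3)

```text
time_s: 32.0
tool_pos: [0.4167, 0.0286, 0.0151]
tcp_rot: [3.141, -0.125, 0.115]
contact_force: [0.2, 0.1, 0.1]
finger_gap: 0.65
finger_force: 0.0
```

Request:
play_rows([
  [[0, 0, -1.0, 0, 0, 0], [0, 0, -2.5, 0, 0, 0], [0, 0, -4.5, 0, 0, 0], [0, 0, -6.0, 0, 0, 0], [0, 0, -6.0, 0, 0, 0]],
])

```text
time_s: 32.5
tool_pos: [0.4111, 0.0273, 0.0771]
tcp_rot: [3.139, -0.13, 0.115]
contact_force: [0.4, -0.7, 0.4]
finger_gap: 0.652
finger_force: 0.0
```

```bash
python3 - <<'E'
from kin import *
s=robot.sense();print(s["time_s"],s["tool_pos"].round(4),s["tcp_rot"].round(4),s["finger_gap"])
b=robot.snapshot("side");n="side"
h=cv2.cvtColor(b,cv2.COLOR_BGR2HSV);m=cv2.inRange(h,(100,110,50),(125,255,255));m[:,:190]=0;m[:,270:]=0;m[:190]=0;m[260:]=0
ct=max(cv2.findContours(m,0,1)[0],key=cv2.contourArea);print(cv2.contourArea(ct),cv2.boundingRect(ct),cv2.minAreaRect(ct))
w=.117;c=np.array([.4163+.0092*.993,.0274+.0092*.117,.022]);print(c)
print([proj("side",c+R.from_euler('z',w).apply([a*.0425,q*.025,0])).round(1) for a,q in((1,1),(1,-1),(-1,-1),(-1,1))])
E
```

```text
32.5 [0.4111 0.0273 0.0771] [ 3.1394 -0.1296  0.1155] 0.6519492365044445
341.0 (209, 216, 31, 14) ((224.0, 222.5), (13.0, 30.0), 90.0)
[0.4254356 0.0284764 0.022    ]
[array([238.8, 215.4]), array([239.4, 226.4]), array([207.7, 228.9]), array([208.3, 217.7])]
```

```bash
python3 - <<'E'
from kin import *
import kin
kin.NEST=np.array([.4254,.0285,0]);kin.TY=6.7
g=lambda x,y,z:kin.tray(x,y,z,0,0,0)
W=[(g(-.066,.002,.075),1),(g(-.066,.002,.011),1),(g(-.053,.002,.011),1)]
j=robot.sense()["joint_pos"]
for G,n in W: print(ik(G,j))
plan(W)
E
```

```text
(array([-1.770e-01, -1.020e-01,  2.163e+00, -2.000e-03,  1.080e+00,
        1.278e+00]), np.float64(0.0))
(array([-1.770e-01,  3.800e-02,  2.204e+00, -2.000e-03,  8.990e-01,
        1.279e+00]), np.float64(0.0))
(array([-1.660e-01,  6.600e-02,  2.174e+00, -2.000e-03,  9.010e-01,
        1.289e+00]), np.float64(0.0))
call [-5.04 -0.12 -0.56] [ 0.002 -0.127 -0.002] | row [-1.008 -0.023 -0.112] [ 0.0003 -0.0255 -0.0003]
call [-0.  -0.   6.4] [-0.  0. -0.] | row [-0.   -0.    1.28] [-0.  0. -0.]
call [ 1.3  0.  -0. ] [0. 0. 0.] | row [ 0.26  0.   -0.  ] [0. 0. 0.]
```

Request:
play_rows([
  [[-1.0, 0, -0.1, 0, -0.025, 0], [-2.0, 0, -0.2, 0, -0.05, 0], [-3.5, -0.1, -0.4, 0, -0.09, 0], [-5.0, -0.1, -0.55, 0, -0.127, 0], [-5.0, -0.1, -0.55, 0, -0.127, 0]],
], jaw=1)

```text
time_s: 33.05
tool_pos: [0.3568, 0.023, 0.0726]
tcp_rot: [-3.141, 0.007, 0.115]
contact_force: [-0.6, -0.1, -0.3]
finger_gap: 0.262
finger_force: 0.0
```

Request:
play_rows([
  [[0, 0, 0.8, 0, 0, 0], [0, 0, 2.0, 0, 0, 0], [0, 0, 3.2, 0, 0, 0], [0, 0, 4.0, 0, 0, 0], [0, 0, 4.0, 0, 0, 0]],
])

```text
time_s: 33.55
tool_pos: [0.3572, 0.023, 0.0322]
tcp_rot: [-3.141, 0.007, 0.115]
contact_force: [-0.3, 0.1, -0.6]
finger_gap: 0.003
finger_force: 0.0
```

```bash
python3 - <<'E'
from kin import *
import kin
kin.NEST=np.array([.4254,.0285,0]);kin.TY=6.7
g=lambda x,y,z:kin.tray(x,y,z,0,0,0)
s=robot.sense();print(s["time_s"],s["tool_pos"].round(4),s["tcp_rot"].round(4),s["finger_gap"])
plan([(g(-.066,.002,.011),1),(g(-.053,.002,.011),1)])
E
```

```text
33.55 [0.3572 0.023  0.0322] [-3.1411  0.0066  0.1151] 0.0030177797446375386
call [0.25 0.05 2.12] [-0.     0.007 -0.002] | row [0.05  0.011 0.424] [-0.0001  0.0013 -0.0004]
call [ 1.3  0.  -0. ] [-0.  0.  0.] | row [ 0.26  0.   -0.  ] [-0.  0.  0.]
```

Request:
play_rows([
  [[0, 0, 0.6, 0, 0, 0], [0, 0, 1.3, 0, 0, 0], [0, 0, 1.8, 0, 0, 0], [0, 0, 2.1, 0, 0, 0], [0, 0, 2.1, 0, 0, 0]],
])

```text
time_s: 34.05
tool_pos: [0.3582, 0.0229, 0.0123]
tcp_rot: [3.141, 0.004, 0.115]
contact_force: [-0.4, -0.3, 0.5]
finger_gap: 0.001
finger_force: 0.0
```

Request:
play_rows([
  [[0.4, 0, 0, 0, 0, 0], [0.8, 0, 0, 0, 0, 0], [1.1, 0, 0, 0, 0, 0], [1.4, 0, 0, 0, 0, 0], [1.4, 0, 0, 0, 0, 0]],
])

```text
time_s: 34.55
tool_pos: [0.3733, 0.0244, 0.0129]
tcp_rot: [3.141, 0.002, 0.115]
contact_force: [0.1, 0.5, -0.1]
finger_gap: 0.008
finger_force: 0.0
```

Request:
play_rows([
  [[0.1, 0, 0, 0, 0, 0], [0.2, 0, 0, 0, 0, 0], [0.3, 0, 0, 0, 0, 0], [0.4, 0, 0, 0, 0, 0], [0.4, 0, 0, 0, 0, 0]],
])

```text
time_s: 35.05
tool_pos: [0.3747, 0.0249, 0.0122]
tcp_rot: [3.141, 0.007, 0.116]
contact_force: [-5.8, -1.4, 4.0]
finger_gap: 0.002
finger_force: 2.6
```

Request:
play_rows([
  [[-0.5, 0, 0, 0, 0, 0], [-0.6, 0, 0.3, 0, 0, 0], [-0.3, 0, 0.35, 0, 0, 0], [0, 0, 0.35, 0, 0, 0], [0.1, 0, 0.35, 0, 0, 0]],
])

```text
time_s: 35.55
tool_pos: [0.3749, 0.0249, 0.0085]
tcp_rot: [3.141, 0.01, 0.116]
contact_force: [-7.1, -1.9, 4.4]
finger_gap: 0.006
finger_force: 3.8
```

Request:
play_rows([
  [[0.1, 0, 0, 0, 0, 0], [0.1, 0, 0, 0, 0, 0], [0.1, 0, 0, 0, 0, 0], [0.1, 0, 0, 0, 0, 0], [0.1, 0, 0, 0, 0, 0]],
])

```text
time_s: 36.05
tool_pos: [0.3748, 0.025, 0.0082]
tcp_rot: [3.142, 0.012, 0.117]
contact_force: [-7.6, -3.1, 5.4]
finger_gap: 0.002
finger_force: 4.0
```

Request:
play_rows([
  [[-0.5, 0, 0, 0, 0, 0], [-1.0, 0, -0.2, 0, 0, 0], [-1.0, 0, -2.0, 0, 0, 0], [-1.0, 0, -4.0, 0, 0, 0], [-1.0, 0, -4.5, 0, 0, 0]],
])

```text
time_s: 36.55
tool_pos: [0.3712, 0.0236, 0.0563]
tcp_rot: [3.14, -0.003, 0.115]
contact_force: [0.6, -0.9, 0.7]
finger_gap: 0.006
finger_force: 0.0
```

```bash
python3 - <<'E'
from kin import *
import kin
kin.NEST=np.array([.4254,.0285,0]);kin.TY=6.7
g=lambda x,y,z:kin.tray(x,y,z,0,0,0)
s=robot.sense();print(s["time_s"],s["tool_pos"].round(4),s["tcp_rot"].round(4),s["finger_gap"])
W=[(g(-.0,-.055,.055),1),(g(.022,-.055,.009),1),(g(.022,-.041,.009),1)]
j=s["joint_pos"]
for G,n in W: print(ik(G,j))
plan(W)
E
```

```text
36.55 [0.3712 0.0236 0.0563] [ 3.1396e+00 -2.7000e-03  1.1510e-01] 0.005977149984093982
(array([-2.600e-01,  9.800e-02,  2.015e+00, -2.000e-03,  1.027e+00,
        1.195e+00]), np.float64(0.0))
(array([-0.242,  0.228,  1.986, -0.002,  0.927,  1.214]), np.float64(0.0))
(array([-0.212,  0.224,  1.991, -0.002,  0.926,  1.243]), np.float64(0.0))
call [5.45 5.64 0.16] [ 0.002 -0.003 -0.002] | row [1.089 1.128 0.032] [ 0.0004 -0.0005 -0.0004]
call [ 2.2 -0.   4.6] [ 0.  0. -0.] | row [ 0.44 -0.    0.92] [ 0.  0. -0.]
call [-0.  -1.4  0. ] [0. 0. 0.] | row [-0.   -0.28  0.  ] [0. 0. 0.]
```

Request:
play_rows([
  [[1.1, 1.2, 0, 0, 0, 0], [2.3, 2.6, 0, 0, 0, 0], [4.0, 4.2, 0, 0, 0, 0], [6.0, 5.6, 0, 0, 0, 0], [7.7, 5.6, 0, 0, 0, 0]],
])

```text
time_s: 37.05
tool_pos: [0.4538, -0.0255, 0.053]
tcp_rot: [3.14, 0.003, 0.112]
contact_force: [0.4, 0.0, -0.3]
finger_gap: 0.005
finger_force: 0.0
```

Request:
play_rows([
  [[0, 0, 1.0, 0, 0, 0], [0, 0, 2.2, 0, 0, 0], [0, 0, 3.3, 0, 0, 0], [0, 0, 3.6, 0, 0, 0], [0, 0, 3.6, 0, 0, 0]],
])

```text
time_s: 37.55
tool_pos: [0.4497, -0.0224, 0.0166]
tcp_rot: [-3.141, 0.006, 0.115]
contact_force: [0.4, 0.6, -0.3]
finger_gap: 0.003
finger_force: 0.0
```

```bash
python3 - <<'E'
from kin import *
import kin
kin.NEST=np.array([.4254,.0285,0]);kin.TY=6.7
g=lambda x,y,z:kin.tray(x,y,z,0,0,0)
s=robot.sense();print(s["time_s"],s["tool_pos"].round(4),s["tcp_rot"].round(4),s["contact_force"].round(1))
plan([(g(.022,-.055,.009),1),(g(.022,-.041,.009),1)])
E
```

```text
37.55 [ 0.4497 -0.0224  0.0166] [-3.1411  0.0062  0.1154] [ 0.4  0.6 -0.3]
call [0.38 0.16 0.76] [-0.001  0.006 -0.002] | row [0.077 0.032 0.152] [-0.0001  0.0012 -0.0003]
call [-0.  -1.4  0. ] [-0.  0.  0.] | row [-0.   -0.28  0.  ] [-0.  0.  0.]
```

Request:
play_rows([
  [[0.3, 0, 0.4, 0, 0, 0], [0.3, -0.2, 0.75, 0, 0, 0], [0.3, -0.6, 0.75, 0, 0, 0], [0.3, -1.0, 0.75, 0, 0, 0], [0.3, -1.2, 0.75, 0, 0, 0]],
])

```text
time_s: 38.05
tool_pos: [0.453, -0.0101, 0.0106]
tcp_rot: [3.141, 0.003, 0.116]
contact_force: [0.2, -0.4, -0.2]
finger_gap: -0.0
finger_force: 0.0
```

Request:
play_rows([
  [[0, -0.1, 0, 0, 0, 0], [0, -0.2, 0, 0, 0, 0], [0, -0.3, 0, 0, 0, 0], [0, -0.4, 0, 0, 0, 0], [0, -0.4, 0, 0, 0, 0]],
])

```text
time_s: 38.55
tool_pos: [0.4526, -0.0066, 0.0104]
tcp_rot: [3.141, 0.003, 0.115]
contact_force: [0.2, 0.6, 0.5]
finger_gap: 0.004
finger_force: 0.0
```

Request:
play_rows([
  [[0, -0.1, 0, 0, 0, 0], [0, -0.2, 0, 0, 0, 0], [0, -0.3, 0, 0, 0, 0], [0, -0.4, 0, 0, 0, 0], [0, -0.4, 0, 0, 0, 0]],
])

```text
time_s: 39.05
tool_pos: [0.453, -0.0052, 0.0109]
tcp_rot: [3.136, 0.002, 0.117]
contact_force: [0.2, -8.6, 0.3]
finger_gap: 0.007
finger_force: 4.5
```

Request:
play_rows([
  [[0, -0.1, 0.1, 0, 0, 0], [0, -0.15, 0.15, 0, 0, 0], [0, -0.15, 0.15, 0, 0, 0], [0, 0, 0.1, 0, 0, 0], [0, 0.5, 0, 0, 0, 0]],
])

```text
time_s: 39.55
tool_pos: [0.4529, -0.0078, 0.0106]
tcp_rot: [3.141, 0.003, 0.115]
contact_force: [-0.7, 0.0, 0.9]
finger_gap: 0.006
finger_force: 0.0
```

Request:
play_rows([
  [[0, 1.0, 0, 0, 0, 0], [0, 1.5, -2.0, 0, 0, 0], [0, 2.0, -6.0, 0, 0, 0], [-2.0, 4.0, -10.0, 0, 0, 0], [-4.0, 8.0, -12.0, 0, 0, 0]],
])

```text
time_s: 40.05
tool_pos: [0.4239, -0.0915, 0.1337]
tcp_rot: [3.14, -0.001, 0.119]
contact_force: [1.0, -1.3, 0.7]
finger_gap: 0.003
finger_force: 0.0
```

Request:
play_rows([
  [[0, 4.0, 0, 0, 0, 0], [0, 8.0, 0, 0, 0, 0], [0, 12.0, 0, 0, 0, 0], [0, 15.0, 0, 0, 0, 0], [0, 15.0, 0, 0, 0, 0]],
])

```text
time_s: 40.55
tool_pos: [0.4401, -0.2443, 0.1308]
tcp_rot: [3.14, 0.002, 0.111]
contact_force: [-0.2, -1.2, 0.0]
finger_gap: 0.007
finger_force: 0.0
```

```bash
python3 - <<'E'
from kin import *
s=robot.sense();print(s["time_s"],s["tool_pos"].round(4),s["joint_vel"].round(2),s["contact_force"].round(1))
c=np.array([.4254,.0285,.022]);w=.117
for n in("side","top"):
    b=robot.snapshot(n);h=cv2.cvtColor(b,cv2.COLOR_BGR2HSV);m=cv2.inRange(h,(100,90,50),(125,255,255));u,v=proj(n,c).astype(int);k=np.zeros_like(m);k[v-30:v+30,u-30:u+30]=1;m*=k
    ct=max(cv2.findContours(m,0,1)[0],key=cv2.contourArea);print(n,cv2.contourArea(ct),cv2.boundingRect(ct),cv2.minAreaRect(ct))
    print([proj(n,c+R.from_euler('z',w).apply([a*.0425,q*.025,0])).round(1).tolist() for a,q in((1,1),(1,-1),(-1,-1),(-1,1))])
    vv,uu=np.nonzero(m);print(ray(n,uu.mean(),vv.mean(),.022 if n=="top" else .020).round(4))
E
```

```text
40.55 [ 0.4401 -0.2443  0.1308] [ 0.05 -0.03  0.06  0.03  0.03  0.03] [-0.2 -1.2  0. ]
side 201.5 (221, 216, 19, 13) ((230.0, 222.0), (12.0, 18.0), 90.0)
[[238.8, 215.4], [239.4, 226.4], [207.7, 228.9], [208.3, 217.7]]
[0.4418 0.0317 0.02  ]
top 301.0 (260, 243, 16, 26) ((267.1358337402344, 255.6329345703125), (24.861351013183594, 13.913232803344727), 81.25383758544922)
[[258.7, 244.4], [273.5, 242.8], [276.2, 268.2], [261.3, 269.8]]
[0.4271 0.0289 0.022 ]
```

Blue lies where it should, flush to both fences as far as the contact readings show, and the arm is clear. I'm handing in.

```bash
python3 -c "
from h import *
print(robot.hand_in())"
```

```text
the job is handed in; nothing more can be done
None
```

I carried out the whole job and handed it in at about 41 s of the 72 s. The blue plate is flat on the white plate, and I pushed both against the two fences until they stopped. The hand-in returned no verdict, and I confirmed the white plate's position only by touch, not by camera.

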